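# Fetch the pipe coupling from behind the crate

## Task

Slide the green crate of pipe offcuts sideways along the bench, without lifting it, to get at the steel pipe coupling behind it; lift the coupling out from under the shelf and stand it upright on the floor of the dark steel tray. Then slide the crate back in front of the shelf until you feel its end press against the wooden end stop, hold that light push for a moment without ramming the stop, and leave the crate there, snug and square. Leave the jar and the tin under the shelf where they are.

Things in the scene. Friction and masses are not known exactly. Their poses are not given: they have to be found in the camera images.
- shelf: low fixed plywood shelf: board x 0 to 160, y -270 to 170 mm, 18 thick, underside 140 mm above the bench, on corner posts; stock on it up to 65 mm higher. Origin at bench level below the board's front edge (nearest the robot); x points in under the board, away from the robot, y along the edge to the robot's left, z up. It carries the end stop (see stop_face)
- stop_face (a point): centre of the working face (towards -y) of the fixed wooden end stop, a block 120 (x) x 25 (y) x 60 mm high on the bench in front of the board, left of the crate. The point is 30 mm up, at x -105, y 100 mm in the shelf's frame; axes as the shelf's. A push of 5 to 25 N holds the crate against it; 60 N is ramming
- crate: loose green open crate, 120 (x) x 180 (y) x 70 mm high, walls and floor 6 mm. Origin: centre of underside. Copper tubes fixed inside fill |y| < 33 mm up to 45 mm high; the ends inside (|y| 33 to 84) are empty, so fingers can drag it by an end wall. 0.5 to 0.95 kg, 2 to 6 N to slide. Starts up to 30 mm short of the stop; its -y side has 250 mm of clear bench
- crate_end (a point): centre of the crate's outer +y end face, 90 mm from the crate's origin, 30 mm above its underside: the face that belongs against the stop
- coupling: loose plain steel tube standing behind the crate: outer diameter 62, bore 46, height 45 mm, 0.3 to 0.55 kg. Origin: centre of underside, z along its axis. About half of it is under the shelf's front edge: a gripper pointing straight down meets the board; one leaning 35 to 45 degrees, fingers down and inwards, reaches it, gripping the outside along the shelf's y
- tray: fixed open dark steel tray, 190 mm square outside, walls 4 mm thick and 22 mm high, floor 4 mm thick. Origin at the centre of its underside; z up; it stands left of the shelf's stop
- jar: bystander: glass jar with steel lid, 60 mm diameter, 95 mm high, standing under the shelf beside the coupling. Origin at the centre of its underside
- tin: bystander: closed tin can, 68 mm diameter, 90 mm high, standing under the shelf on the other side of the coupling. Origin at the centre of its underside
Mind the look-alikes: they are no part of the job. Leave any orange look-alike of the coupling alone.

How it is judged:
On the way, in this order (a step that is already met when the one before it is completed fails the run):
1. the crate has been slid away, its end more than 80 mm from the stop (horizontal distance between crate_end and stop_face above 0.08 m), for 0.2 s.
2. the coupling stands upright on the tray's floor (x of coupling in the frame of tray between -0.065 and 0.065 m and y of coupling in the frame of tray between -0.065 and 0.065 m and z of coupling in the frame of tray below 0.01 m and angle between coupling's own z axis and vertical below 0.1 rad and linear speed of coupling below 0.03 m/s), for 0.2 s.
3. the crate is pressed against the stop (over 3 N) (contact force between crate and shelf above 3 N and y of crate_end in the frame of stop_face above -0.006 m), for 0.1 s.
At the end, for the whole second after the job is handed in: The coupling stands upright and at rest on the tray's floor (anywhere inside the walls), and the crate stands flat and at rest with its end within 4 mm of the stop's face, within 20 mm of centred on it and within 0.06 rad of square to the shelf (x of coupling in the frame of tray between -0.065 and 0.065 m and y of coupling in the frame of tray between -0.065 and 0.065 m and z of coupling in the frame of tray below 0.01 m and angle between coupling's own z axis and vertical below 0.1 rad and linear speed of each of coupling, crate below 0.02 m/s and y of crate_end in the frame of stop_face between -0.004 and 0.004 m and x of crate_end in the frame of stop_face between -0.02 and 0.02 m and angle between the y axis of crate and the y axis of shelf, either way round below 0.06 rad and angle between crate's own z axis and vertical below 0.05 rad); the robot touches nothing.
It fails at once if the crate was lifted more than 25 mm off the bench or tipped by more than 0.3 rad (height (world z) of crate above 0.025 m or angle between crate's own z axis and vertical above 0.3 rad).
It fails at once if the crate was rammed into the stop (over 60 N) (contact force between crate and shelf above 60 N).
It fails at once if the jar was shifted by more than 30 mm (distance of jar from where it was at the start of the episode above 0.03 m).
It fails at once if the tin was shifted by more than 30 mm (distance of tin from where it was at the start of the episode above 0.03 m).
It also fails if it takes over 72 s, if anything falls off the work surface, if the arm or the gripper's body presses on something with over 40 N, if the wrist force passes 120 N, or if a joint passes its speed limit or range.

## Robot

A 7-joint arm with a two-finger parallel gripper is mounted at the origin on the work surface. World frame = base frame: x ahead of the robot, y to its left, z up, the work surface at z = 0. Lengths are in m, angles in rad, forces in N, time in s.
With the tool pointing down it reaches from about 0.425 to 0.975 m from the base axis. Payload 16.7 kg.
Tool frame: the origin (TCP) lies on the centre line of the jaws, within the pads' length; the fingertips stand 11 mm ahead of it and the grasp point (between the pads) lies 8 mm behind it (bot.tip_reach is the z of the fingertips in the tool frame, in m); z points along the fingers, y is the line along which they close (so a half turn about z gives the same grasp; the last joint's range is limited). The gripper opens to 85 mm and grips with 20 to 120 N. Pads are 22 mm wide; open, the fingers measure 114 mm over their backs; the gripper's body (76 mm by 85 mm) begins 54 mm behind the grasp point. The pads swing forward as they close: fully open they stand 13 mm farther back than shut.
Start: joints at [1.02, 0.426, 0.074, 1.606, -0.034, 1.111, -0.067], TCP at [0.264, -0.621, 0.208] pointing down, gripper open.
Joint ranges: [-2.85, 2.85], [-0.5, 2.14], [-1.23, 1.37], [0.21, 2.46], [-1.02, 4.16], [0.16, 2.05], [-2.73, 2.73]. Speed limits (rad/s): [1.89, 1.89, 2.39, 2.39, 3.01, 3.01, 3.01].

## Interface

Orientations are given as a rotation vector (axis times angle).
In Python, from rig import bot gives the robot as it stands.
- The arm moves only by the shell command python3 -m crank 'ROWS' [OPENING]. ROWS is JSON, a list of rows, each a list of 6 numbers: the shift along the world's x, y, z in m, then the turn, a rotation vector about the world's x, y, z in rad. In form: [[x, y, z, wx, wy, wz], ...]. A call has 1 to 5 rows; each row is the pose to reach, as a shift and turn from the pose commanded when the call began; what a row does not reach only later rows make up. A row lasts 1/10 s, in which the tool goes at most 50 mm and 8.59 degrees, less where a joint would pass 70% of its speed; a pose out of reach is approached as far as the arm can. A call with a gripper value outside its range is refused whole. OPENING is the closure, from 0 (fully open) to 1 (shut), set as the call begins (- or left out, the last holds). The fingers move at their own pace and stop on an object; the grip force is fixed at half the most. Time passes only in rows, so rows that repeat a pose let the fingers close. It gives the time, the measured TCP pose, the force, the opening and the grip force at its end, in the units of the state.
- bot.state(): the state, without advancing time (a new reading comes with each control period).
- bot.capture(name): name is "side" or "top" or "wrist"; returns a dict with "color" (480x640x3 uint8, blue, green, red), "K" (3x3 intrinsics, pixels), "eye" and "orientation" of the camera in the world; the wrist camera has in their place "mount" (4x4, takes a point from camera to tool coordinates, whose origin is the TCP and whose axes are the flange's). Camera axes: x right, y up, looking along -z (the intrinsics and any distortion apply to the point x, -y, -z); pixel columns grow to the right and rows downward; lengths in m; the calibration is good to about 2 mm. The wrist camera is an equidistant fisheye: a pixel r from the principal point sees the ray r / f radians off the axis. A picture is of the moment at which its call begins: read the wrist's pose just before it. There is no depth.
- bot.job_done(): hands the job in; it is judged then, once.
The state is a dict: "t": time; "q": joint angles; "qvel": joint speeds; "joint_efforts": joint torques, N m; "position": TCP position; "tcp_rot": TCP orientation; "ft_force": force on the tool from outside, world axes, zero at the start; "moment": the same for the moment, N m; "gripper_width": finger opening in m; "gripper_force": force on a finger pad.
Only numpy, scipy, OpenCV 4.12 (cv2) and the standard library are available. Lean on these libraries where they do the work, as an engineer would, in place of code of your own. Each camera call takes 0.05 s, during which the arm holds its last target. There are 200 camera calls.

## Working session

There is one attempt and no reset: what is moved stays moved. The work goes in short steps, Python scripts to look and compute and a shell command to move; the robot and the scene stay as the last step left them, time stands still between calls to the robot, and variables do not carry over. Pictures are saved under pics/ and viewed, at most 10 in all, crops included, and the job is handed in when it is done.

```bash
ls; mkdir -p pics; python3 - <<'E'
from rig import bot
import cv2
for n in ("top","side"):
    c=bot.capture(n); cv2.imwrite(f"pics/{n}0.png",c["color"]); print(n,c["K"].tolist(),c["eye"],c["orientation"])
s=bot.state(); print(s)
E
```

```text
pics
top [[568.1288708501806, 0.0, 319.3594522339328], [0.0, 568.1288708501806, 235.15180067350974], [0.0, 0.0, 1.0]] [0.49655444 0.12454198 1.17128341] [ 0.09827447 -0.10880715 -1.5495297 ]
side [[458.11625193380405, 0.0, 321.1800163829761], [0.0, 458.11625193380405, 246.75729207011233], [0.0, 0.0, 1.0]] [0.2582643  0.30946204 0.71682793] [ 0.39492878 -0.62310545 -1.98068551]
{'t': 0.1, 'q': array([ 1.01953043,  0.42665851,  0.07386579,  1.60655606, -0.03409231,
        1.11083417, -0.06706665]), 'qvel': array([-0.00035915, -0.00166919, -0.00020289, -0.00102169,  0.00065314,
       -0.00034629,  0.00172298]), 'joint_efforts': array([ 6.68109453e-03, -9.51545835e+01,  3.77070487e+00, -4.64408970e+01,
        1.96222746e-02,  6.48999718e-03,  4.25571761e-05]), 'position': array([ 0.26375586, -0.62088548,  0.20758258]), 'tcp_rot': array([-3.07729321e+00, -6.26616394e-01,  5.20320780e-04]), 'ft_force': array([ 0.60197301,  0.63718973, -0.73616835]), 'moment': array([-0.00581115, -0.01155822,  0.02816503]), 'gripper_force': 0.0, 'gripper_width': 0.08545607846470303}
```

View pics/top0.png

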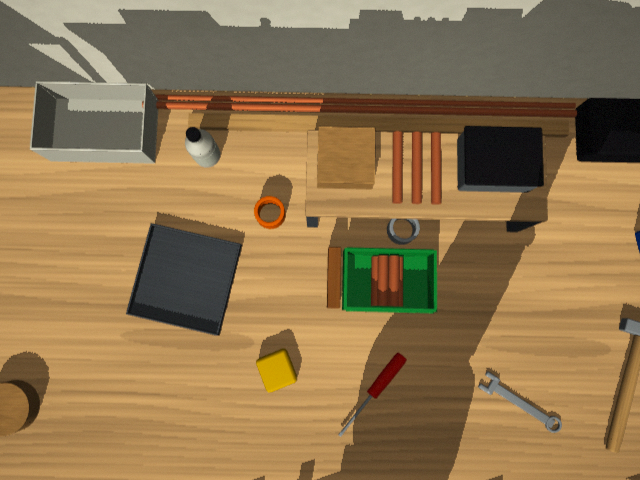

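View pics/side0.png

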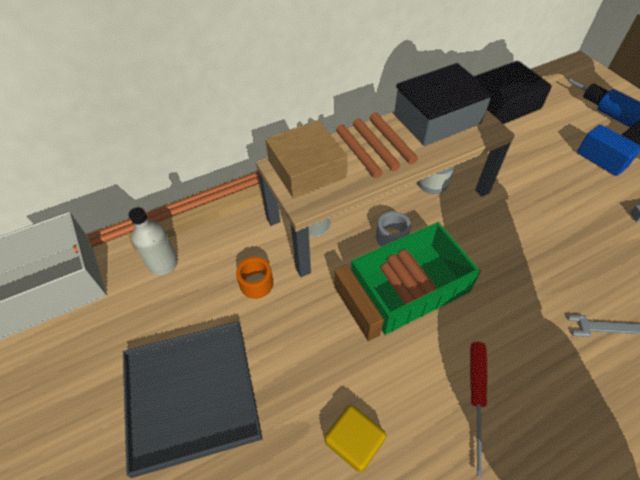

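The top view shows the steel coupling at about (404,230), at the shelf's front edge and behind the green crate (343–438, 248–313). The wooden stop is at (334,278), the tray at (186,279), and the orange look-alike ring at (270,212). In the side view the coupling is at (393,228) and the orange ring at (254,277).

There are two candidates. The grey ring at top (404,230) fits because it is steel-coloured, behind the crate and half under the board. The orange ring at (270,212) is the decoy. I'll confirm this in an enlarged crop.

```bash
cat > h.py <<'E'
import numpy as np
from scipy.spatial.transform import Rotation as R
from rig import bot
CAM={}
def cam(n):
    if n not in CAM:
        c=bot.capture(n); CAM[n]=(c["K"],np.array(c["eye"]),R.from_rotvec(c["orientation"]))
    return CAM[n]
def ray(n,u,v):
    K,e,r=cam(n); d=r.apply([(u-K[0,2])/K[0,0],-(v-K[1,2])/K[1,1],-1]); return e,d/np.linalg.norm(d)
def onz(n,u,v,z):
    e,d=ray(n,u,v); return e+d*(z-e[2])/d[2]
def tri(*obs):
    A=np.zeros((3,3));b=np.zeros(3); P=[]
    for o in obs:
        e,d=ray(*o); M=np.eye(3)-np.outer(d,d);A+=M;b+=M@e;P.append((e,d))
    x=np.linalg.solve(A,b); return x,[np.linalg.norm((np.eye(3)-np.outer(d,d))@(x-e)) for e,d in P]
def proj(n,p):
    K,e,r=cam(n); c=r.inv().apply(np.array(p)-e); return K[0,2]-K[0,0]*c[0]/c[2], K[1,2]+K[1,1]*c[1]/c[2]
E
python3 - <<'E'
import cv2,numpy as np
t=cv2.imread("pics/top0.png");s=cv2.imread("pics/side0.png")
a=cv2.resize(t[205:325,295:560],None,fx=3,fy=3,interpolation=cv2.INTER_CUBIC)
cv2.imwrite("pics/tc.png",a)
cv2.imwrite("pics/sc.png",cv2.resize(s[185:345,290:490],None,fx=3.75,fy=3.75,interpolation=cv2.INTER_CUBIC))
E
```

```text
(no output)
```

View pics/tc.png

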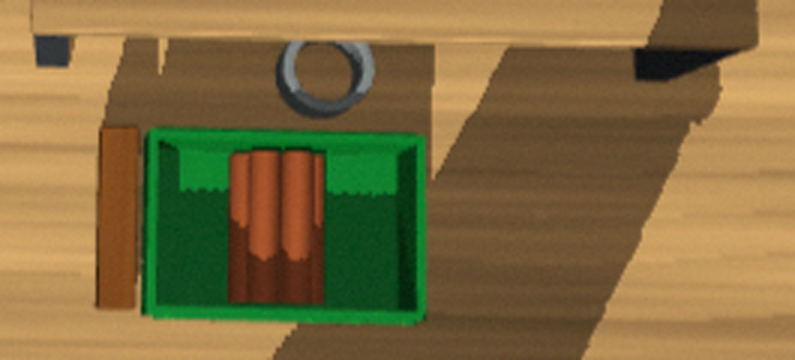

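View pics/sc.png

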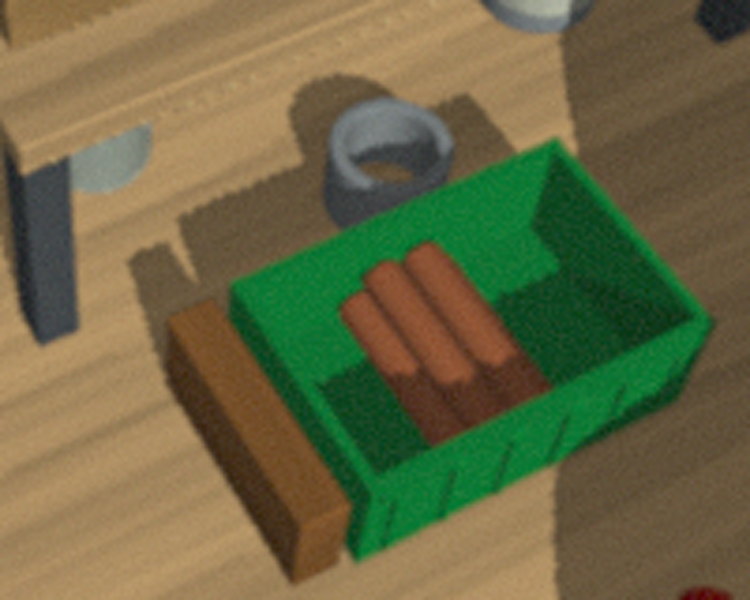

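Confirmed: the grey plain tube at crop (325,78) in top and (390,150) in side is the coupling. There is a small gap between the stop and the crate end.

```bash
python3 - <<'E'
from h import *
np.set_printoptions(precision=4,suppress=True)
T=lambda x,y:("top",295+(x+.5)/3-.5,205+(y+.5)/3-.5)
S=lambda x,y:("side",290+(x+.5)/3.75-.5,185+(y+.5)/3.75-.5)
def show(n,a,b): p,r=tri(a,b); print(n,p,np.round(r,4)); return p
show("coupling top",T(325,75),S(392,144))
print(onz(*T(325,75),.045),onz(*S(392,144),.045))
C=[show("crate"+k,T(*a),S(*b)) for k,a,b in (("BL",(148,130),(232,287)),("BR",(424,135),(558,140)),("FR",(425,322),(712,322)),("FL",(146,318),(372,487)))]
Sx=[show("stop"+k,T(*a),S(*b)) for k,a,b in (("BL",(100,127),(168,318)),("BR",(138,127),(215,298)),("FR",(136,308),(350,505)),("FL",(97,308),(302,530)))]
print("crate c",np.mean(C,0)); print("stop face",(Sx[1]+Sx[2])/2)
for P,n in((C,"crate"),(Sx,"stop")):
    d=P[0]-P[3]+P[1]-P[2]; print(n,"x-axis yaw",np.arctan2(d[1],d[0]),np.linalg.norm(P[0]-P[1]),np.linalg.norm(P[0]-P[3]))
Tr=[show("tray",("top",*a),("side",*b)) for a,b in (((153,224),(124,352)),((243,240),(239,322)),((219,334),(261,438)),((127,313),(130,474)))]
print(np.mean(Tr,0))
# shelf board front edge top: top-view (306,217),(547,222)
show("shelf fr",("top",547,221),("side",513,134)); show("shelf fl",("top",306,218),("side",291,217))
E
```

```text
coupling top [ 0.6608 -0.0454  0.0556] [0.0027 0.0027]
[ 0.6607 -0.0491  0.045 ] [ 0.669 -0.049  0.045]
crateBL [0.6196 0.0706 0.0669] [0.001 0.001]
crateBR [ 0.6199 -0.1099  0.0661] [0.0009 0.0009]
crateFR [ 0.5003 -0.1074  0.0702] [0.0027 0.0027]
crateFL [0.4992 0.0721 0.0788] [0.0026 0.0026]
stopBL [0.6218 0.1021 0.061 ] [0.0013 0.0013]
stopBR [0.6226 0.0771 0.0583] [0.0014 0.0014]
stopFR [0.5052 0.0772 0.0567] [0.002 0.002]
stopFL [0.5043 0.1022 0.0589] [0.0015 0.0015]
crate c [ 0.5598 -0.0186  0.0705]
stop face [0.5639 0.0771 0.0575]
crate x-axis yaw -0.016647778963285457 0.18053992269199984 0.12104574415324897
stop x-axis yaw -0.0007240294879152457 0.025158837233922794 0.11751680091686255
tray [0.6671 0.4627 0.0175] [0.0031 0.0031]
tray [ 0.6403  0.2785 -0.0029] [0.0019 0.0019]
tray [ 0.4468  0.32   -0.0004] [0.002 0.002]
tray [0.485  0.502  0.0158] [0.0002 0.0002]
[0.5598 0.3908 0.0075]
shelf fr [ 0.6678 -0.2897  0.1589] [0.0038 0.0038]
shelf fl [0.6608 0.1494 0.1867] [0.0071 0.0071]
```

```bash
python3 -m crank '[[0.02,0.04,0,0,0,-0.08],[0.04,0.08,0,0,0,-0.16],[0.06,0.12,0,0,0,-0.24],[0.08,0.16,0,0,0,-0.32],[0.1,0.2,0,0,0,-0.4016]]' 1
python3 -m crank '[[0.02,0.04,0,0,0,0],[0.04,0.08,0,0,0,0],[0.06,0.12,0,0,0,0],[0.08,0.16,0,0,0,0],[0.1,0.2,0,0,0,0]]'
python3 -m crank '[[0.03,0.04,0,0,0,0],[0.06,0.08,0,0,0,0],[0.096,0.12,0,0,0,0],[0.096,0.144,0,0,0,0],[0.096,0.144,0,0,0,0]]'
python3 -c "
from rig import bot;print(bot.state())"
```

```text
t: 0.7
position: [0.3644, -0.4195, 0.2082]
tcp_rot: [-3.142, 0.005, -0.0]
ft_force: [1.5, -0.5, 0.1]
gripper_width: 0.0121
gripper_force: 0.0
t: 1.2
position: [0.4644, -0.2195, 0.2084]
tcp_rot: [3.141, -0.0, 0.0]
ft_force: [1.3, -0.1, 0.2]
gripper_width: -0.0004
gripper_force: 0.0
t: 1.7
position: [0.5607, -0.0725, 0.2078]
tcp_rot: [-3.14, -0.01, 0.001]
ft_force: [-0.0, -0.2, -0.3]
gripper_width: 0.0002
gripper_force: 0.0
{'t': 1.7, 'q': array([ 0.17880976,  0.25777901, -0.19359056,  1.84468846,  0.05487779,
        1.04483965, -1.60087132]), 'qvel': array([ 0.04789067, -0.01354937,  0.0562832 ,  0.01553864,  0.00982858,
        0.00194655,  0.0546621 ]), 'joint_efforts': array([-1.73327330e+00, -7.39010382e+01, -2.12066621e+00, -4.57393277e+01,
        4.50327178e-02, -1.20597468e-01, -1.43480457e+00]), 'position': array([ 0.56065977, -0.07250776,  0.20779819]), 'tcp_rot': array([-3.13997069e+00, -9.50414156e-03,  7.19109983e-04]), 'ft_force': array([-0.0014197 , -0.21208542, -0.28244013]), 'moment': array([-0.00648712,  0.01316577, -0.02784152]), 'gripper_force': 0.0, 'gripper_width': 0.00019574173309371378}
```

```bash
python3 -m crank '[[0,-0.004,-0.05,0,0,0],[0,-0.004,-0.1,0,0,0],[0,-0.004,-0.14,0,0,0],[0,-0.004,-0.16,0,0,0],[0,-0.004,-0.173,0,0,0]]'
python3 -m crank '[[0,0,0,0,0,0],[0,-0.004,0,0,0,0],[0,-0.008,0,0,0,0],[0,-0.012,0,0,0,0],[0,-0.016,0,0,0,0]]'
python3 -c "
from rig import bot;import cv2;c=bot.capture('top');cv2.imwrite('pics/t1.png',cv2.resize(c['color'][205:325,295:560],None,fx=3,fy=3,interpolation=cv2.INTER_CUBIC))"
```

```text
t: 2.2
position: [0.5587, -0.0819, 0.0333]
tcp_rot: [3.142, -0.001, -0.004]
ft_force: [0.5, -0.1, 0.5]
gripper_width: -0.0001
gripper_force: 0.0
t: 2.7
position: [0.5608, -0.0969, 0.0363]
tcp_rot: [-3.141, -0.001, -0.003]
ft_force: [0.1, 6.7, 5.2]
gripper_width: -0.0002
gripper_force: 4.2
```

View pics/t1.png

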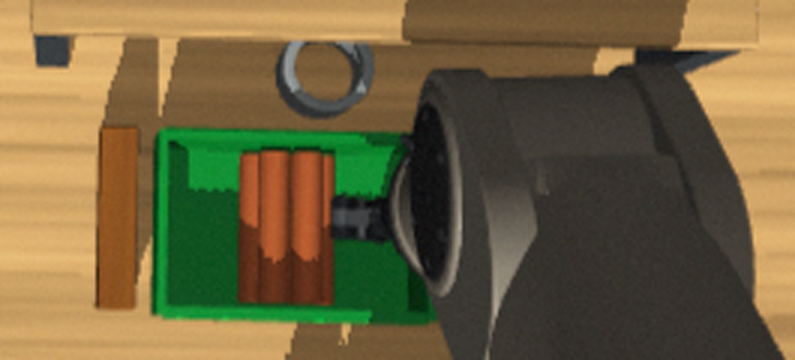

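The fingers are in the crate's right-hand cavity, at about (360,215) in the crop, and the crate has started to slide. Its left edge moved from 148 to 157 in crop pixels, so I'll keep sliding.

```bash
python3 -m crank '[[0,-0.01,0,0,0,0],[0,-0.025,0,0,0,0],[0,-0.04,0,0,0,0],[0,-0.055,0,0,0,0],[0,-0.07,0,0,0,0]]'
python3 -m crank '[[0,-0.015,0,0,0,0],[0,-0.03,0,0,0,0],[0,-0.045,0,0,0,0],[0,-0.06,0,0,0,0],[0,-0.075,0,0,0,0]]'
python3 -m crank '[[0,-0.015,0,0,0,0],[0,-0.03,0,0,0,0],[0,-0.045,0,0,0,0],[0,-0.055,0,0,0,0],[0,-0.06,0,0,0,0]]'
python3 -m crank '[[0,0,0,0,0,0],[0,0.008,0,0,0,0],[0,0.012,0.03,0,0,0],[0,0.012,0.07,0,0,0],[0,0.012,0.12,0,0,0]]'
python3 -c "
from rig import bot;import cv2;s=bot.state();c=bot.capture('wrist');cv2.imwrite('pics/w1.png',c['color']);print(c['K'],c['mount'],s['position'],s['tcp_rot'])
c=bot.capture('side');cv2.imwrite('pics/s1.png',c['color'])"
```

```text
t: 3.25
position: [0.5608, -0.1672, 0.0363]
tcp_rot: [-3.141, -0.001, -0.003]
ft_force: [0.4, 7.3, 4.7]
gripper_width: 0.0002
gripper_force: 4.3
t: 3.75
position: [0.5607, -0.2422, 0.0363]
tcp_rot: [-3.141, -0.001, -0.003]
ft_force: [0.6, 8.0, 6.4]
gripper_width: -0.0003
gripper_force: 4.5
t: 4.25
position: [0.5604, -0.3029, 0.0363]
tcp_rot: [-3.141, 0.001, -0.002]
ft_force: [-0.8, 6.5, 7.7]
gripper_width: -0.0003
gripper_force: 5.0
t: 4.75
position: [0.5588, -0.2892, 0.1555]
tcp_rot: [-3.14, -0.001, 0.004]
ft_force: [0.4, -0.2, 0.6]
gripper_width: 0.0001
gripper_force: 0.0
[[371.64829954   0.         319.72362258]
 [  0.         371.64829954 243.35895148]
 [  0.           0.           1.        ]] [[-1.17868806e-03  9.52180838e-01  3.05532752e-01  7.90056439e-02]
 [ 9.99998712e-01  7.89547132e-04  1.39721483e-03 -2.48494634e-04]
 [ 1.08916868e-03  3.05534005e-01 -9.52180542e-01 -1.65460395e-01]
 [ 0.00000000e+00  0.00000000e+00  0.00000000e+00  1.00000000e+00]] [ 0.55884344 -0.28919336  0.15546044] [-3.14047562e+00 -1.19698193e-03  3.90001239e-03]
```

View pics/s1.png

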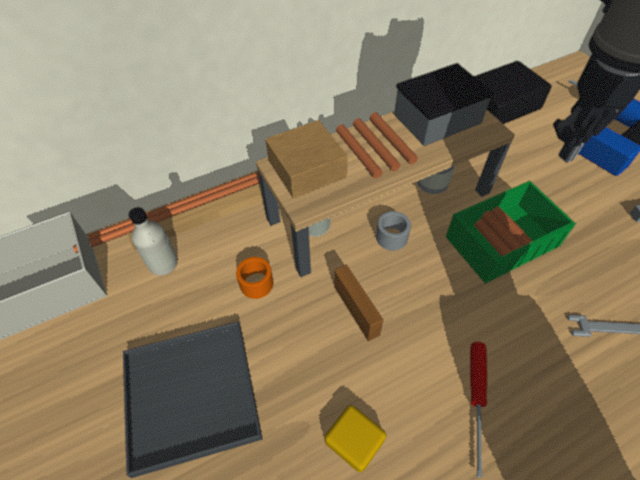

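The crate is clear to the right at (510,232), and the coupling stands in the open at (393,230). The jar is at (318,225) and the tin at (435,180). Next I'll lean the gripper 40° and look with the wrist camera.

```bash
python3 -m crank '[[0,0.045,0,0,-0.14,0],[0,0.09,0,0,-0.28,0],[0,0.135,0,0,-0.42,0],[0,0.18,0,0,-0.56,0],[0,0.22,0,0,-0.698,0]]' 0
python3 -m crank '[[0,0.02,-0.02,0,0,0],[0,0.02,-0.04,0,0,0],[0,0.02,-0.06,0,0,0],[0,0.02,-0.06,0,0,0],[0,0.02,-0.06,0,0,0]]'
python3 -c "
from rig import bot;import cv2,numpy as np;s=bot.state();c=bot.capture('wrist');cv2.imwrite('pics/w2.png',c['color']);print(repr(s['position']),repr(s['tcp_rot']),s['gripper_width'],bot.tip_reach,s['q']);np.savez('w2.npz',K=c['K'],M=c['mount'],p=s['position'],r=s['tcp_rot'])"
```

```text
t: 5.35
position: [0.5497, -0.0961, 0.1639]
tcp_rot: [-2.995, -0.017, -0.881]
ft_force: [0.2, -0.9, 0.5]
gripper_width: 0.0722
gripper_force: 0.0
t: 5.85
position: [0.5571, -0.0848, 0.1309]
tcp_rot: [-2.999, -0.016, -0.844]
ft_force: [-0.1, 0.2, -0.2]
gripper_width: 0.0856
gripper_force: 0.0
array([ 0.55713422, -0.08479163,  0.13093449]) array([-2.99855129, -0.0155054 , -0.84427837]) 0.0855576608175082 0.011 [-0.29487453  0.13823489  0.41035425  2.37312158 -0.95512347  0.16360435
 -0.55244295]
```

View pics/w2.png

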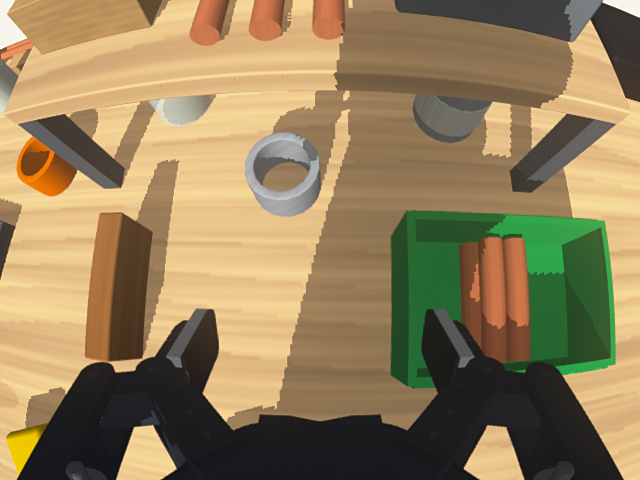

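The steel coupling is at (283,172), the jar at (180,110), the tin at (450,118) and the crate at (500,295). The arm stalled at wrist limits (q6 is 0.163 against a minimum of 0.16), so it needs the other wrist branch. I'll fit a simple kinematic model and measure the coupling from this view.

```bash
cat > fk.py <<'E'
import numpy as np, itertools
from scipy.optimize import least_squares
from scipy.spatial.transform import Rotation as R
D=[([1.01953043,0.42665851,0.07386579,1.60655606,-0.03409231,1.11083417,-0.06706665],[0.26375586,-0.62088548,0.20758258],[-3.07729321,-.626616394,5.2032e-4]),
([0.17880976,0.25777901,-0.19359056,1.84468846,0.05487779,1.04483965,-1.60087132],[0.56065977,-0.07250776,0.20779819],[-3.13997069,-9.50414156e-03,7.19109983e-04]),
([-0.29487453,0.13823489,0.41035425,2.37312158,-0.95512347,0.16360435,-0.55244295],[0.55713422,-0.08479163,0.13093449],[-2.99855129,-0.0155054,-0.84427837])]
def fk(q,s,L):
    h,a,b,c,o1,o7=L[:6]; z=np.array([0,0,1.])
    Rz=lambda t:R.from_rotvec([0,0,t]); Ry=lambda t:R.from_rotvec([0,t,0])
    r=Rz(s[0]*q[0]+o1)*Ry(q[1]); p=h*z+r.apply(a*z)
    r=r*Rz(s[1]*q[2])*Ry(q[3]); p=p+r.apply(b*z)
    r=r*Rz(s[2]*q[4])*Ry(q[5]); p=p+r.apply(c*z)
    return p,r*Rz(s[3]*q[6]+o7)
def fit():
    best=None
    for s in itertools.product((1,-1),repeat=4):
      for o1 in (0,-np.pi/2,np.pi/2,np.pi):
       for o7 in (0,-np.pi/2,np.pi/2,np.pi):
        def f(L):
            e=[]
            for q,p,rv in D:
                P,r=fk(q,s,L); e+=list((P-p)*3)+list((R.from_rotvec(rv).inv()*r).as_rotvec())
            return e
        x=least_squares(f,[.224,.588,.482,.336,o1,o7],max_nfev=60)
        if best is None or x.cost<best[0]: best=(x.cost,s,x.x,x.fun)
    return best
if __name__=="__main__":
    c,s,L,e=fit(); print(c,s,L.round(4)); print(np.round(e,4).reshape(-1,6)); np.savez("fk.npz",s=s,L=L)
E
python3 fk.py
python3 - <<'E'
from h import *
np.set_printoptions(precision=4,suppress=True)
w=np.load("w2.npz");K,M=w["K"],w["M"];Rt=R.from_rotvec(w["r"])
def wray(u,v):
    x,y=(u-K[0,2])/K[0,0],(v-K[1,2])/K[1,1];r=np.hypot(x,y)
    d=np.array([np.sin(r)*x/r,-np.sin(r)*y/r,-np.cos(r)])
    return w["p"]+Rt.apply(M[:3,3]),Rt.apply(M[:3,:3]@d)
def wz(u,v,z): e,d=wray(u,v);return e+d*(z-e[2])/d[2]
print("coupling ctr",wz(284,165,.045), "base front",wz(287,215,0))
print("left/right top",wz(247,167,.045),wz(321,166,.045))
e1,d1=wray(284,165);
for o in (("top",295+325.5/3-.5,205+75.5/3-.5),("side",393.8,223)):
    e2,d2=ray(*o);t=np.linalg.lstsq(np.c_[d1,-d2],e2-e1,rcond=None)[0];print(o[0],e1+d1*t[0],e2+d2*t[1])
print("jar bottom front",wz(182,125,0),"tin front",wz(450,142,0))
print("crate +y top corners",wz(408,212,.07),wz(393,380,.07), "stop",wz(152,233,.06),wz(142,360,.06))
E
```

```text
0.001958587057420528 (-1, -1, -1, -1) [ 0.2921  0.5619  0.4935  0.3783 -0.1026  1.4732]
[[-0.0144 -0.0026 -0.0055  0.      0.0001  0.005 ]
 [ 0.0078  0.0162  0.0043  0.      0.0002  0.005 ]
 [ 0.0005  0.0175  0.0011 -0.0536 -0.0003 -0.0101]]
coupling ctr [ 0.6674 -0.0521  0.045 ] base front [ 0.6399 -0.0509  0.    ]
left/right top [ 0.6662 -0.0219  0.045 ] [ 0.6665 -0.0816  0.045 ]
top [ 0.664  -0.053   0.0521] [ 0.6599 -0.0482  0.0507]
side [ 0.6702 -0.0513  0.0393] [ 0.6722 -0.0509  0.0403]
jar bottom front [0.7396 0.065  0.    ] tin front [ 0.7187 -0.2077  0.    ]
crate +y top corners [ 0.6203 -0.1436  0.07  ] [ 0.5063 -0.1313  0.07  ] stop [0.6066 0.0468 0.06  ] [0.5102 0.0472 0.06  ]
```

```bash
cat > fk2.py <<'E'
import numpy as np
from scipy.optimize import least_squares
from scipy.spatial.transform import Rotation as R
from fk import D
Rz=lambda t:R.from_rotvec([0,0,t]); Ry=lambda t:R.from_rotvec([0,t,0])
lo=np.array([-2.85,-.5,-1.23,.21,-1.02,.16,-2.73]);hi=np.array([2.85,2.14,1.37,2.46,4.16,2.05,2.73])
def fk(q,L):
    h,a,b,c,d1,d2,d3,e1,e2,e3,o7=L
    r=Rz(-q[0]); p=np.array([0,0,h])+r.apply([e1,d1,0]); r=r*Ry(q[1]); p=p+r.apply([e2,0,a])
    r=r*Rz(-q[2])*Ry(q[3]); p=p+r.apply([e3,d2,b])
    r=r*Rz(-q[4])*Ry(q[5]); p=p+r.apply([0,d3,c])
    return p,r*Rz(-q[6]+o7)
def res(L):
    e=[]
    for q,p,rv in D:
        P,r=fk(q,L); e+=list((P-p)*3)+list((R.from_rotvec(rv).inv()*r).as_rotvec())
    return np.r_[e,np.array(L[4:10])*.02]
def ik(p,rot,L,q0,w=.02):
    f=lambda q:np.r_[(fk(q,L)[0]-p)*5,(rot.inv()*fk(q,L)[1]).as_rotvec(),w*(q-q0)*.1]
    return least_squares(f,np.clip(q0,lo+.03,hi-.03),bounds=(lo+.02,hi-.02))
if __name__=="__main__":
    np.set_printoptions(precision=3,suppress=True)
    x=least_squares(res,[.29,.56,.49,.38,0,0,0,0,0,0,np.pi/2]);L=x.x
    print(L); print(x.fun[:18].reshape(3,6)); np.save("L.npy",L)
    T=np.array([.675,-.05,.021])
    for flip in (0,np.pi):
      for lean in (.62,.70,.78):
        rot=Ry(-lean)*R.from_rotvec([np.pi,0,0])*Rz(flip)
        for q0 in ([0,.4,0,2,np.pi,.4,1.57],[0,.4,0,2,np.pi,.4,-1.57],[.3,.4,-.8,2,1.5,.4,0],[-.3,.4,.8,2,-.9,.4,0]):
            s=ik(T,rot,L,np.array(q0)); print(flip,lean,round(s.cost,5),s.x)
E
python3 fk2.py
```

```text
[ 0.281  0.56   0.493  0.367 -0.025 -0.037 -0.001 -0.001 -0.001 -0.002
  1.571]
[[-0. -0. -0.  0. -0. -0.]
 [-0.  0.  0.  0.  0. -0.]
 [ 0.  0. -0.  0.  0.  0.]]
0 0.62 0.0 [-0.042  0.501  0.02   2.241  3.114  0.22   1.573]
0 0.62 1e-05 [-0.621  0.659  0.748  2.268  4.019  0.466  0.498]
0 0.62 1e-05 [ 0.034  0.5   -0.07   2.237  2.943  0.219  1.762]
0 0.62 0.01679 [-0.245  0.503  0.291  2.109 -1.     0.18  -0.626]
0 0.7 0.0 [-0.034  0.52   0.01   2.292  3.106  0.371  1.581]
0 0.7 1e-05 [-0.712  0.764  0.871  2.324  3.871  0.651  0.569]
0 0.7 1e-05 [ 0.102  0.521 -0.151  2.285  2.931  0.369  1.794]
0 0.7 0.03373 [-0.207  0.495  0.257  2.106 -1.     0.18  -0.609]
0 0.78 0.0 [-0.025  0.55  -0.002  2.338  3.102  0.527  1.587]
0 0.78 1e-05 [-0.764  0.874  0.943  2.373  3.748  0.827  0.602]
0 0.78 1e-05 [ 0.141  0.553 -0.195  2.33   2.959  0.524  1.783]
0 0.78 0.05643 [-0.153  0.486  0.207  2.103 -1.     0.18  -0.586]
3.141592653589793 0.62 1e-05 [ 0.572  0.601 -0.717  2.212  2.105  0.394 -0.382]
3.141592653589793 0.62 0.0 [-0.041  0.501  0.02   2.241  3.113  0.22  -1.568]
3.141592653589793 0.62 0.0 [ 0.676  0.652 -0.852  2.207  2.027  0.466 -0.259]
3.141592653589793 0.62 2e-05 [ 0.584  0.606 -0.733  2.211  2.095  0.402 -0.367]
3.141592653589793 0.7 1e-05 [ 0.701  0.685 -0.874  2.258  2.275  0.548 -0.471]
3.141592653589793 0.7 0.0 [-0.034  0.52   0.009  2.292  3.106  0.371 -1.56 ]
3.141592653589793 0.7 0.0 [ 0.767  0.731 -0.962  2.255  2.222  0.596 -0.379]
3.141592653589793 0.7 3e-05 [ 0.69   0.678 -0.86   2.258  2.284  0.541 -0.486]
3.141592653589793 0.78 1e-05 [ 0.79   0.78  -0.982  2.301  2.406  0.697 -0.509]
3.141592653589793 0.78 0.0 [-0.025  0.55  -0.003  2.338  3.101  0.527 -1.555]
3.141592653589793 0.78 0.0 [ 0.82   0.807 -1.023  2.3    2.382  0.719 -0.462]
3.141592653589793 0.78 3e-05 [ 0.737  0.739 -0.91   2.303  2.45   0.663 -0.59 ]
```

The model fits exactly. The leaned grasp needs the wrist branch with q5 near π and a half-turned tool. I'll back out to a reachable pose first.

```bash
python3 -m crank '[[0,0,0.04,0,0.14,0],[0,0,0.08,0,0.28,0],[0,0,0.12,0,0.42,0],[0,0,0.155,0,0.56,0],[0,0,0.155,0,0.698,0]]'
python3 -m crank '[[0,0,0,0,0,0],[0,0,0,0,0,0]]'
python3 -c "
from rig import bot;s=bot.state();print(s['q'].tolist(),s['position'],s['tcp_rot'])"
```

```text
t: 6.5
position: [0.5595, -0.0823, 0.2684]
tcp_rot: [-3.074, -0.032, -0.237]
ft_force: [0.9, -0.7, -0.7]
gripper_width: 0.0854
gripper_force: 0.0
t: 6.7
position: [0.561, -0.082, 0.2664]
tcp_rot: [-3.072, -0.033, -0.244]
ft_force: [0.0, -0.7, -0.7]
gripper_width: 0.0857
gripper_force: 0.0
[-0.6966648486231288, 0.1345129101331488, 0.8664699301642687, 1.932613468345782, -0.22534222523341996, 0.9851596725116749, -1.279226741629151] [ 0.56098749 -0.08198499  0.26642451] [-3.07232704 -0.03328833 -0.24440601]
```

```bash
cat > plan.py <<'E'
import sys; from fk2 import *
from rig import bot
np.set_printoptions(precision=3,suppress=True,linewidth=150)
L=np.load("L.npy"); s=bot.state(); q=s["q"]; P,r=fk(q,L); print("model err",P-s["position"],(R.from_rotvec(s["tcp_rot"]).inv()*r).as_rotvec())
T=np.array([.56,-.05,.2]); rot=Ry(-.7)*R.from_rotvec([np.pi,0,0])*Rz(np.pi)
g=None
for q0 in ([0,.4,0,2,2.9,.5,-1.57],[.5,.4,-.5,2,2.2,.5,-.5],[-.5,.4,.5,2,2.5,.5,-1.5]):
    x=ik(T,rot,L,np.array(q0)); print(x.cost,x.x)
    if g is None or x.cost<g.cost-1e-5: g=x
qb=g.x
N=28; u=np.linspace(0,1,N+1); path=[q+(qb-q)*t for t in u]
for i,t in enumerate(u): path[i][5]=max(path[i][5],.5*np.sin(np.pi*t)+.0)
qs=q.copy(); rots=[fk(k,L)[1] for k in path]; pos=[P+(T-P)*t for t in u]
ang=[(rots[i].inv()*rots[i+1]).magnitude() for i in range(N)]; print("step ang",np.round(ang,2))
for i in range(1,N+1):
    x=ik(pos[i],rots[i],L,qs,.1); dq=x.x-qs; qs=x.x
    b=5*((i-1)//5)
    print(i,np.r_[pos[i]-pos[b],(rots[i]*rots[b].inv()).as_rotvec()],qs,round(np.abs(dq).max(),2),"z",rots[i].apply([0,0,1]).round(2))
E
python3 plan.py
```

```text
model err [-0.003 -0.001  0.   ] [ 0. -0.  0.]
0.001983315334931024 [ 1.137  0.068 -1.21   2.34   0.847  0.18   0.712]
0.001967368270707844 [ 1.137  0.068 -1.21   2.34   0.845  0.18   0.715]
0.00019410426236646962 [-1.069 -0.149  0.983  2.44   1.02   0.18   0.566]
step ang [0.1  0.1  0.1  0.11 0.11 0.11 0.11 0.11 0.11 0.11 0.11 0.11 0.11 0.11 0.11 0.11 0.11 0.12 0.12 0.12 0.12 0.12 0.12 0.12 0.12 0.12 0.12 0.12]
1 [ 0.     0.001 -0.002 -0.048 -0.013  0.089] [-0.718  0.121  0.853  1.946 -0.171  0.959 -1.244] 0.05 z [ 0.17  0.03 -0.99]
2 [ 0.     0.002 -0.005 -0.095 -0.024  0.18 ] [-0.737  0.108  0.84   1.961 -0.116  0.935 -1.207] 0.05 z [ 0.18 -0.   -0.98]
3 [ 0.     0.004 -0.007 -0.142 -0.034  0.273] [-0.755  0.096  0.826  1.976 -0.062  0.911 -1.17 ] 0.05 z [ 0.19 -0.03 -0.98]
4 [ 0.     0.005 -0.01  -0.189 -0.042  0.367] [-0.772  0.084  0.812  1.992 -0.007  0.889 -1.131] 0.05 z [ 0.2  -0.06 -0.98]
5 [ 0.     0.006 -0.012 -0.236 -0.049  0.462] [-0.788  0.073  0.798  2.009  0.046  0.867 -1.09 ] 0.05 z [ 0.21 -0.09 -0.97]
6 [ 0.     0.001 -0.002 -0.047 -0.006  0.096] [-0.802  0.062  0.
[... 2105 characters left out ...]
-0.899 -0.094  0.705  2.376  0.906  0.386 -0.003] 0.09 z [ 0.57 -0.14 -0.81]
24 [ 0.     0.005 -0.01  -0.194 -0.006  0.426] [-0.9   -0.1    0.723  2.393  0.94   0.343  0.092] 0.09 z [ 0.59 -0.12 -0.8 ]
25 [ 0.     0.006 -0.012 -0.243 -0.01   0.534] [-0.905 -0.105  0.748  2.408  0.967  0.296  0.196] 0.1 z [ 0.6  -0.09 -0.79]
26 [ 0.     0.001 -0.002 -0.048 -0.005  0.108] [-0.916 -0.109  0.784  2.421  0.984  0.248  0.313] 0.12 z [ 0.61 -0.06 -0.79]
27 [ 0.     0.002 -0.005 -0.095 -0.012  0.216] [-0.943 -0.115  0.838  2.432  0.987  0.2    0.448] 0.14 z [ 0.62 -0.03 -0.78]
28 [ 0.     0.004 -0.007 -0.142 -0.02   0.325] [-1.065 -0.147  0.98   2.44   1.     0.18   0.585] 0.14 z [ 0.63  0.   -0.78]
```

```bash
cat > scan.py <<'E'
from fk2 import *
np.set_printoptions(precision=2,suppress=True,linewidth=150)
L=np.load("L.npy")
for lean in (.62,.7,.78):
  for x in (.58,.6,.63,.66,.7):
    o=[]
    for z in (.03,.09,.15,.22,.3):
        rot=Ry(-lean)*R.from_rotvec([np.pi,0,0])*Rz(np.pi); b=None
        for q0 in ([0,.4,0,2.2,2.9,.4,-1.57],[.6,.4,-.8,2.2,2.2,.5,-.4]):
            s=ik(np.array([x,-.05,z]),rot,L,np.array(q0))
            if b is None or s.cost<b.cost-3e-5: b=s
        o.append(f"{'OK' if b.cost<1e-4 else '--'} q4 {b.x[3]:.2f} q5 {b.x[4]:.2f} q6 {b.x[5]:.2f}")
    print(lean,x,o)
E
python3 scan.py
```

```text
0.62 0.58 ['OK q4 2.43 q5 3.03 q6 0.31', 'OK q4 2.39 q5 2.31 q6 0.18', 'OK q4 2.33 q5 1.26 q6 0.18', 'OK q4 2.34 q5 1.13 q6 0.61', 'OK q4 2.23 q5 0.88 q6 0.73']
0.62 0.6 ['OK q4 2.39 q5 3.03 q6 0.29', 'OK q4 2.35 q5 2.20 q6 0.18', 'OK q4 2.30 q5 1.23 q6 0.18', 'OK q4 2.22 q5 0.54 q6 0.29', 'OK q4 2.20 q5 0.91 q6 0.74']
0.62 0.63 ['OK q4 2.33 q5 3.03 q6 0.25', 'OK q4 2.29 q5 2.04 q6 0.18', 'OK q4 2.24 q5 1.23 q6 0.23', 'OK q4 2.16 q5 0.78 q6 0.35', 'OK q4 2.15 q5 0.94 q6 0.74']
0.62 0.66 ['OK q4 2.27 q5 3.02 q6 0.22', 'OK q4 2.23 q5 1.90 q6 0.18', 'OK q4 2.18 q5 1.24 q6 0.28', 'OK q4 2.11 q5 0.91 q6 0.42', 'OK q4 2.01 q5 0.38 q6 0.48']
0.62 0.7 ['OK q4 2.18 q5 2.68 q6 0.18', 'OK q4 2.15 q5 1.70 q6 0.18', 'OK q4 2.09 q5 1.25 q6 0.36', 'OK q4 2.03 q5 1.03 q6 0.51', 'OK q4 1.94 q5 0.61 q6 0.55']
0.7 0.58 ['OK q4 2.44 q5 2.20 q6 0.74', 'OK q4 2.44 q5 2.51 q6 0.33', 'OK q4 2.39 q5 2.07 q6 0.18', 'OK q4 2.40 q5 1.27 q6 0.46', 'OK q4 2.30 q5 0.99 q6 0.65']
0.7 0.6 ['OK q4 2.44 q5 2.96 q6 0.44', 'OK q4 2.43 q5 3.03 q6 0.27', 'OK q4 2.36 q5 2.02 q6 0.18', 'OK q4 2.28 q5 0.80 q6 0.18', 'OK q4 2
[... 603 characters left out ...]
-- q4 2.41 q5 2.24 q6 0.18', 'OK q4 2.36 q5 1.14 q6 0.57']
0.78 0.6 ['-- q4 2.44 q5 2.33 q6 0.83', 'OK q4 2.44 q5 2.38 q6 0.55', 'OK q4 2.44 q5 2.96 q6 0.24', '-- q4 2.35 q5 1.85 q6 0.18', 'OK q4 2.33 q5 1.17 q6 0.56']
0.78 0.63 ['OK q4 2.43 q5 3.07 q6 0.57', 'OK q4 2.42 q5 3.05 q6 0.40', 'OK q4 2.39 q5 3.02 q6 0.23', 'OK q4 2.29 q5 1.66 q6 0.18', 'OK q4 2.28 q5 1.22 q6 0.59']
0.78 0.66 ['OK q4 2.37 q5 3.06 q6 0.52', 'OK q4 2.36 q5 3.05 q6 0.37', 'OK q4 2.33 q5 3.02 q6 0.21', 'OK q4 2.24 q5 1.62 q6 0.18', 'OK q4 2.23 q5 1.25 q6 0.59']
0.78 0.7 ['OK q4 2.28 q5 3.06 q6 0.47', 'OK q4 2.27 q5 3.04 q6 0.33', 'OK q4 2.25 q5 3.02 q6 0.18', 'OK q4 2.16 q5 1.55 q6 0.18', 'OK q4 2.07 q5 0.86 q6 0.30']
```

```bash
cat > sim.py <<'E'
from fk2 import *
np.set_printoptions(precision=2,suppress=True,linewidth=150)
L=np.load("L.npy")
def ori(lean,side,yaw): return R.from_rotvec([side,0,0])*Ry(-lean)*Rz(yaw)*R.from_rotvec([np.pi,0,0])
def step(q,p,rot):   # min-norm differential IK within limits, a few iterations
    w=1.
    f=lambda k:np.r_[(fk(k,L)[0]-p)*20,(rot.inv()*fk(k,L)[1]).as_rotvec()*4,(k-q)*.02]
    x=least_squares(f,np.clip(q,lo+.006,hi-.006),bounds=(lo+.005,hi-.005),max_nfev=40).x
    P,r=fk(x,L); return x,np.linalg.norm(P-p),(rot.inv()*r).magnitude()
def run(q,wps,verbose=1):
    """wps: list of (x,y,z,lean,side,yaw), first = current"""
    for a,b in zip(wps[:-1],wps[1:]):
        a,b=np.array(a),np.array(b)
        n=int(np.ceil(max(np.linalg.norm((b-a)[:3])/.04,(ori(*a[3:]).inv()*ori(*b[3:])).magnitude()/.13,np.abs(b-a)[3:].max()/.13,1)))
        em=0;dm=0
        for i in range(1,n+1):
            c=a+(b-a)*i/n; q1,e,r=step(q,c[:3],ori(*c[3:])); em=max(em,e*10+r); dm=max(dm,np.abs(q1-q).max()); q=q1
        if verbose: print(n,b,"q",q,"err %.3f dq %.2f"%(em,dm))
    return q,em
if __name__=="__main__":
    q0=np.array([-0.6966648,0.1345129,0.86646993,1.9326135,-0.2253422,0.98515967,-1.2792267])
    c0=(.561,-.082,.266,.155,.0,.0)
    for side in (.35,.45,-.4):
     for yaw in (np.pi,):
      for s2 in (0,):
        print("side",side)
        run(q0,[c0,(.62,-.05,.3,.155,0,0),(.62,-.05,.3,.3,side,yaw/2),(.62,-.05,.3,.5,side,yaw),(.62,-.05,.2,.7,side,yaw),(.62,-.05,.12,.7,side,yaw),(.62,-.05,.06,.7,side/2,yaw),(.62,-.05,.05,.7,0,yaw),(.675,-.05,.02,.7,0,yaw)])
E
python3 sim.py
```

```text
side 0.35
2 [ 0.62 -0.05  0.3   0.15  0.    0.  ] q [-0.74  0.23  0.85  1.78 -0.22  1.06 -1.39] err 0.000 dq 0.11
13 [ 0.62 -0.05  0.3   0.3   0.35  1.57] q [-0.32  0.17  0.59  1.87 -0.61  1.    0.51] err 0.000 dq 0.15
13 [ 0.62 -0.05  0.3   0.5   0.35  3.14] q [-0.22  0.06  0.45  2.03 -0.68  0.73  2.15] err 0.000 dq 0.13
3 [ 0.62 -0.05  0.2   0.7   0.35  3.14] q [ 1.15  0.28 -1.04  2.23 -1.01  0.19  2.61] err 0.001 dq 0.81
3 [ 0.62 -0.05  0.12  0.7   0.35  3.14] q [ 0.97  0.42 -0.85  2.22 -1.01  0.17  2.69] err 0.150 dq 0.07
2 [ 0.62 -0.05  0.06  0.7   0.17  3.14] q [ 0.46  0.39 -0.37  2.2  -1.01  0.17  2.67] err 0.319 dq 0.28
2 [ 0.62 -0.05  0.05  0.7   0.    3.14] q [-0.25  0.37  0.29  2.23 -1.01  0.17  2.56] err 0.379 dq 0.37
2 [ 0.68 -0.05  0.02  0.7   0.    3.14] q [-0.19  0.49  0.23  2.11 -1.01  0.17  2.55] err 0.382 dq 0.06
side 0.45
2 [ 0.62 -0.05  0.3   0.15  0.    0.  ] q [-0.74  0.23  0.85  1.78 -0.22  1.06 -1.39] err 0.000 dq 0.11
13 [ 0.62 -0.05  0.3   0.3   0.45  1.57] q [-0.23  0.21  0.58  1.86 -0.73  1.06  0.61] err 0.000 dq 0.16
13 [ 0.62 -0.05  0.3   0.5   0.45  3.
[... 731 characters left out ...]
0.4   1.57] q [-0.88  0.14  0.66  1.92  0.45  0.94 -0.41] err 0.000 dq 0.07
13 [ 0.62 -0.05  0.3   0.5  -0.4   3.14] q [-0.86  0.01  0.56  2.08  0.72  0.77  0.91] err 0.000 dq 0.10
3 [ 0.62 -0.05  0.2   0.7  -0.4   3.14] q [-0.84  0.13  0.57  2.35  1.47  0.43  0.11] err 0.000 dq 0.39
3 [ 0.62 -0.05  0.12  0.7  -0.4   3.14] q [-0.68  0.32  0.41  2.4   1.97  0.42 -0.48] err 0.000 dq 0.20
2 [ 0.62 -0.05  0.06  0.7  -0.2   3.14] q [-0.23  0.39  0.06  2.41  2.5   0.42 -0.99] err 0.000 dq 0.27
2 [ 0.62 -0.05  0.05  0.7   0.    3.14] q [ 0.17  0.41 -0.23  2.39  2.88  0.37 -1.3 ] err 0.000 dq 0.21
2 [ 0.68 -0.05  0.02  0.7   0.    3.14] q [ 0.15  0.53 -0.2   2.28  2.87  0.37 -1.28] err 0.000 dq 0.06
```

```bash
cat > rows.py <<'E'
from sim import *
def rows(wps,p0=None,r0=None,lin=.045,rt=.135):
    """print per-call increments (relative to call start)"""
    pts=[]
    for a,b in zip(wps[:-1],wps[1:]):
        a,b=np.array(a),np.array(b)
        n=int(np.ceil(max(np.linalg.norm((b-a)[:3])/lin,np.abs(b-a)[3:].max()/rt,1)))
        pts+=[a+(b-a)*i/n for i in range(1,n+1)]
    bp,br=(np.array(wps[0][:3]),ori(*wps[0][3:])) if p0 is None else (p0,r0)
    for k in range(0,len(pts),5):
        o=[np.r_[c[:3]-bp,(ori(*c[3:])*br.inv()).as_rotvec()].round(3).tolist() for c in pts[k:k+5]]
        print(str(o).replace(" ","")); bp,br=pts[k+min(4,len(pts)-k-1)][:3],ori(*pts[min(k+4,len(pts)-1)][3:])
E
python3 - <<'E'
from rows import *
from rig import bot
s=bot.state(); pi=np.pi
r0=R.from_rotvec(s["tcp_rot"])
rows([(.561,-.082,.266,.155,0,0),(.62,-.05,.3,.155,0,0),(.62,-.05,.3,.3,-.4,pi/2),(.62,-.05,.3,.5,-.4,pi)],s["position"],r0)
E
```

```text
[[0.03,0.016,0.017,-0.058,0.004,-0.026],[0.059,0.032,0.034,-0.058,0.004,-0.026],[0.059,0.032,0.034,-0.112,-0.011,0.103],[0.059,0.032,0.034,-0.167,-0.021,0.232],[0.059,0.032,0.034,-0.224,-0.026,0.362]]
[[0.0,0.0,0.0,-0.059,0.003,0.129],[0.0,0.0,0.0,-0.119,0.01,0.257],[0.0,0.0,0.0,-0.18,0.022,0.386],[0.0,0.0,0.0,-0.242,0.038,0.513],[0.0,0.0,0.0,-0.305,0.059,0.641]]
[[0.0,0.0,0.0,-0.067,0.024,0.125],[0.0,0.0,0.0,-0.135,0.052,0.249],[0.0,0.0,0.0,-0.203,0.084,0.371],[0.0,0.0,0.0,-0.273,0.121,0.493],[0.0,0.0,0.0,-0.312,0.147,0.616]]
[[0.0,0.0,0.0,-0.042,0.033,0.121],[0.0,0.0,0.0,-0.086,0.066,0.241],[0.0,0.0,0.0,-0.132,0.099,0.36],[0.0,0.0,0.0,-0.18,0.132,0.478],[0.0,0.0,0.0,-0.23,0.165,0.596]]
[[0.0,0.0,0.0,-0.052,0.031,0.117],[0.0,0.0,0.0,-0.106,0.063,0.233],[0.0,0.0,0.0,-0.162,0.094,0.349],[0.0,0.0,0.0,-0.22,0.125,0.463],[0.0,0.0,0.0,-0.28,0.156,0.576]]
[[0.0,0.0,0.0,-0.062,0.03,0.113]]
```

```bash
python3 -m crank '[[0.03,0.016,0.017,-0.058,0.004,-0.026],[0.059,0.032,0.034,-0.058,0.004,-0.026],[0.059,0.032,0.034,-0.112,-0.011,0.103],[0.059,0.032,0.034,-0.167,-0.021,0.232],[0.059,0.032,0.034,-0.224,-0.026,0.362]]' >/dev/null
python3 -m crank '[[0.0,0.0,0.0,-0.059,0.003,0.129],[0.0,0.0,0.0,-0.119,0.01,0.257],[0.0,0.0,0.0,-0.18,0.022,0.386],[0.0,0.0,0.0,-0.242,0.038,0.513],[0.0,0.0,0.0,-0.305,0.059,0.641]]' >/dev/null
python3 -m crank '[[0.0,0.0,0.0,-0.067,0.024,0.125],[0.0,0.0,0.0,-0.135,0.052,0.249],[0.0,0.0,0.0,-0.203,0.084,0.371],[0.0,0.0,0.0,-0.273,0.121,0.493],[0.0,0.0,0.0,-0.312,0.147,0.616]]'
python3 -m crank '[[0.0,0.0,0.0,-0.042,0.033,0.121],[0.0,0.0,0.0,-0.086,0.066,0.241],[0.0,0.0,0.0,-0.132,0.099,0.36],[0.0,0.0,0.0,-0.18,0.132,0.478],[0.0,0.0,0.0,-0.23,0.165,0.596]]' >/dev/null
python3 -m crank '[[0.0,0.0,0.0,-0.052,0.031,0.117],[0.0,0.0,0.0,-0.106,0.063,0.233],[0.0,0.0,0.0,-0.162,0.094,0.349],[0.0,0.0,0.0,-0.22,0.125,0.463],[0.0,0.0,0.0,-0.28,0.156,0.576]]' >/dev/null
python3 -m crank '[[0.0,0.0,0.0,-0.062,0.03,0.113],[0.0,0.0,0.0,-0.062,0.03,0.113]]'
python3 - <<'E'
from rows import *
from rig import bot
s=bot.state(); pi=np.pi; q=s["q"]; print(q,s["position"])
r0=R.from_rotvec(s["tcp_rot"]); print("ori err",(ori(.5,-.4,pi)*r0.inv()).as_rotvec())
W=[(*s["position"],.5,-.4,pi),(.62,-.05,.2,.7,-.4,pi),(.615,-.05,.12,.7,-.4,pi),(.61,-.05,.06,.7,-.2,pi),(.61,-.05,.05,.7,0,pi),(.674,-.05,.021,.7,0,pi)]
run(q,W); rows(W[:5],s["position"],r0)
E
```

```text
t: 8.2
position: [0.6191, -0.0482, 0.2986]
tcp_rot: [1.667, 2.049, -0.131]
ft_force: [0.5, 0.1, -0.2]
gripper_width: 0.0853
gripper_force: 0.0
t: 9.4
position: [0.6186, -0.0491, 0.2991]
tcp_rot: [-0.14, 2.594, -0.531]
ft_force: [0.4, 0.7, 0.1]
gripper_width: 0.0855
gripper_force: 0.0
[-0.85  0.01  0.55  2.09  0.73  0.77  0.92] [ 0.62 -0.05  0.3 ]
ori err [ 0.  0. -0.]
3 [ 0.62 -0.05  0.2   0.7  -0.4   3.14] q [-0.83  0.13  0.56  2.35  1.47  0.43  0.11] err 0.000 dq 0.39
3 [ 0.61 -0.05  0.12  0.7  -0.4   3.14] q [-0.67  0.31  0.41  2.41  1.97  0.42 -0.48] err 0.000 dq 0.20
2 [ 0.61 -0.05  0.06  0.7  -0.2   3.14] q [-0.24  0.38  0.06  2.43  2.51  0.43 -1.01] err 0.000 dq 0.28
2 [ 0.61 -0.05  0.05  0.7   0.    3.14] q [ 0.16  0.4  -0.22  2.41  2.9   0.38 -1.32] err 0.000 dq 0.21
2 [ 0.67 -0.05  0.02  0.7   0.    3.14] q [ 0.14  0.52 -0.19  2.29  2.89  0.37 -1.3 ] err 0.000 dq 0.06
[[0.0,-0.0,-0.033,0.005,-0.061,0.023],[0.001,-0.001,-0.066,0.005,-0.123,0.049],[0.001,-0.001,-0.099,0.005,-0.184,0.075],[-0.001,-0.001,-0.139,0.005,-0.184,0.075],[-0.004,-0.001,-0.179,0.005,-0.184,0.075]]
[[-0.002,0.0,-0.03,0.1,-0.0,0.0],[-0.005,0.0,-0.06,0.2,0.0,0.0],[-0.005,0.0,-0.065,0.3,-0.0,0.0],[-0.005,0.0,-0.07,0.4,-0.0,0.0]]
```

The arm follows the simulation exactly. Next is the descent, taken slower where the wrist swings.

```bash
python3 -m crank '[[0,0,-0.016,0.002,-0.03,0.011],[0,0,-0.033,0.005,-0.061,0.023],[0,0,-0.049,0.005,-0.092,0.036],[0.001,-0.001,-0.066,0.005,-0.123,0.049],[0.001,-0.001,-0.082,0.005,-0.153,0.062]]'
python3 -m crank '[[0,0,-0.016,0,-0.031,0.013],[0,0,-0.03,0,-0.031,0.013],[-0.001,0,-0.05,0,-0.031,0.013],[-0.002,0,-0.07,0,-0.031,0.013],[-0.005,0,-0.097,0,-0.031,0.013]]'
python3 -m crank '[[-0.001,0,-0.015,0.05,0,0],[-0.002,0,-0.03,0.1,0,0],[-0.003,0,-0.045,0.15,0,0],[-0.005,0,-0.06,0.2,0,0],[-0.005,0,-0.06,0.25,0,0]]'
python3 -m crank '[[0,0,-0.003,0.05,0,0],[0,0,-0.006,0.1,0,0],[0,0,-0.01,0.15,0,0],[0,0,-0.01,0.15,0,0]]'
python3 - <<'E'
from rows import *
from rig import bot
import cv2
s=bot.state(); pi=np.pi; q=s["q"]; print(q,s["position"])
r0=R.from_rotvec(s["tcp_rot"]); print("ori err",(ori(.7,0,pi)*r0.inv()).as_rotvec())
c=bot.capture('wrist');cv2.imwrite('pics/w3.png',c['color']);np.savez('w3.npz',K=c['K'],M=c['mount'],p=s['position'],r=s['tcp_rot'])
E
```

```text
t: 9.9
position: [0.6199, -0.0492, 0.2167]
tcp_rot: [-0.163, 2.434, -0.488]
ft_force: [2.4, 0.2, -0.4]
gripper_width: 0.0856
gripper_force: 0.0
t: 10.4
position: [0.6153, -0.0488, 0.1199]
tcp_rot: [-0.17, 2.402, -0.481]
ft_force: [0.2, -0.1, 0.1]
gripper_width: 0.0855
gripper_force: 0.0
t: 10.9
position: [0.6086, -0.0492, 0.0583]
tcp_rot: [-0.058, 2.441, -0.176]
ft_force: [-0.1, -0.9, -0.4]
gripper_width: 0.0855
gripper_force: 0.0
t: 11.3
position: [0.6094, -0.0519, 0.0501]
tcp_rot: [0.013, 2.444, 0.003]
ft_force: [-0.5, 0.1, -0.3]
gripper_width: 0.0852
gripper_force: 0.0
[ 0.1   0.4  -0.15  2.41  2.94  0.37 -1.39] [ 0.61 -0.05  0.05]
ori err [-0.01 -0.    0.01]
```

View pics/w3.png

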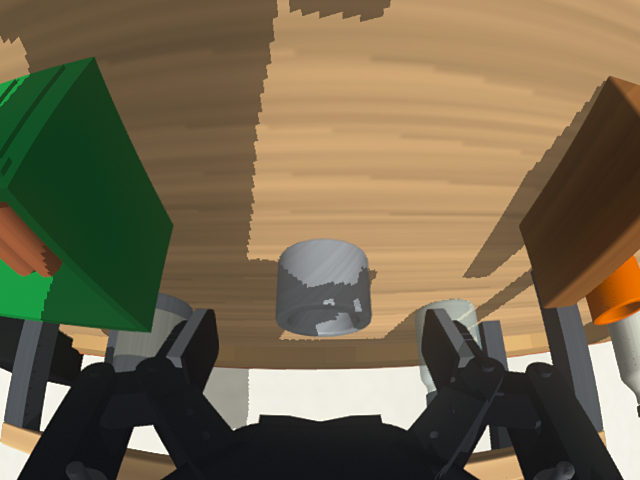

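The coupling is at (323,287), centred between the open fingers (tips at 215 and 425). The crate is on the left, the stop on the right, and the jar and tin are behind, clear of the finger paths. The wrist view now gives the final offset.

```bash
python3 - <<'E'
from h import *
np.set_printoptions(precision=4,suppress=True)
w=np.load("w3.npz");K,M=w["K"],w["M"];Rt=R.from_rotvec(w["r"])
def wray(u,v):
    x,y=(u-K[0,2])/K[0,0],(v-K[1,2])/K[1,1];r=np.hypot(x,y)
    d=np.array([np.sin(r)*x/r,-np.sin(r)*y/r,-np.cos(r)])
    return w["p"]+Rt.apply(M[:3,3]),Rt.apply(M[:3,:3]@d)
def wz(u,v,z): e,d=wray(u,v);return e+d*(z-e[2])/d[2]
def wx(u,v,x): e,d=wray(u,v);return e+d*(x-e[0])/d[0]
print(w["p"],"base front",wz(323,239,0),"L",wx(277,285,.66),"R",wx(371,285,.66),"rim",wz(323,318,.045), "top back/front",wz(323,335,.045),wz(323,302,.045))
E
```

```text
[ 0.6094 -0.0519  0.0501] base front [ 0.6395 -0.0496  0.    ] L [ 0.66   -0.0798  0.0218] R [ 0.66   -0.0188  0.0226] rim [ 0.6595 -0.0502  0.045 ] top back/front [ 0.6935 -0.0502  0.045 ] [ 0.6343 -0.0501  0.045 ]
```

```bash
python3 -m crank '[[0.012,0.002,-0.015,-0.01,0,0.01],[0.03,0.002,-0.025,-0.01,0,0.01],[0.045,0.002,-0.029,-0.01,0,0.01],[0.058,0.002,-0.029,-0.01,0,0.01],[0.065,0.002,-0.029,-0.01,0,0.01]]'
python3 -m crank '[[0,0,0,0,0,0],[0,0,0,0,0,0],[0,0,0,0,0,0],[0,0,0,0,0,0],[0,0,0,0,0,0]]' 1
python3 -m crank '[[0,0,0,0,0,0],[0,0,0,0,0,0]]'
```

```text
t: 11.85
position: [0.6766, -0.0461, 0.0222]
tcp_rot: [-0.015, 2.441, -0.006]
ft_force: [0.6, 0.3, 0.1]
gripper_width: 0.0852
gripper_force: 0.0
t: 12.35
position: [0.6752, -0.0475, 0.0231]
tcp_rot: [-0.014, 2.44, -0.007]
ft_force: [-11.5, -0.1, 19.2]
gripper_width: 0.0505
gripper_force: 54.4
t: 12.55
position: [0.6751, -0.0475, 0.023]
tcp_rot: [-0.014, 2.44, -0.007]
ft_force: [-12.6, -0.4, 19.4]
gripper_width: 0.0505
gripper_force: 54.4
```

The closed width is 50.5 mm instead of 62, with axial push-back, so I'll take a look.

```bash
python3 - <<'E'
from rig import bot
import cv2,numpy as np
a=bot.capture('wrist')['color'][180:420,140:500]; b=bot.capture('side')['color'][170:290,330:470]
a=cv2.resize(a,None,fx=1.25,fy=1.25,interpolation=cv2.INTER_CUBIC); b=cv2.resize(b,(350,300),interpolation=cv2.INTER_CUBIC)
cv2.imwrite('pics/g1.png',np.hstack([a,b]))
E
```

```text
(no output)
```

View pics/g1.png

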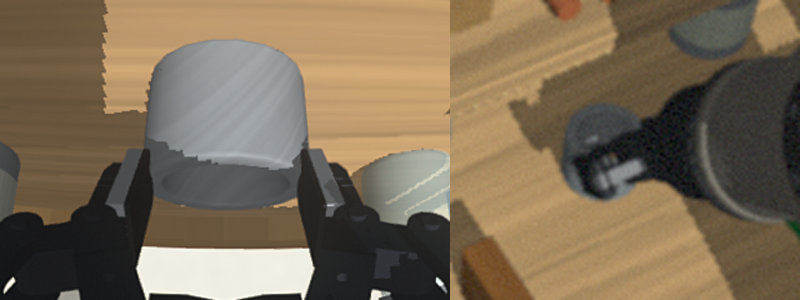

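```bash
cat > wl.py <<'E'
from h import *
np.set_printoptions(precision=4,suppress=True)
def get(f=None):
    s=bot.state(); c=bot.capture('wrist'); return c,s
class W:
    def __init__(s,K,M,p,r): s.K,s.M,s.p,s.R=K,M,np.array(p),R.from_rotvec(r)
    def ray(s,u,v):
        x,y=(u-s.K[0,2])/s.K[0,0],(v-s.K[1,2])/s.K[1,1];r=np.hypot(x,y)
        d=np.array([np.sin(r)*x/r,-np.sin(r)*y/r,-np.cos(r)])
        return s.p+s.R.apply(s.M[:3,3]),s.R.apply(s.M[:3,:3]@d)
    def z(s,u,v,z): e,d=s.ray(u,v);return e+d*(z-e[2])/d[2]
    def px(s,P):
        c=s.M[:3,:3].T@(s.R.inv().apply(np.array(P)-s.p)-s.M[:3,3]); t=np.arctan2(np.hypot(c[0],c[1]),-c[2]);h=np.hypot(c[0],c[1])
        return s.K[0,2]+s.K[0,0]*t*c[0]/h, s.K[1,2]-s.K[1,1]*t*c[1]/h
E
python3 - <<'E'
from wl import *
st=bot.state(); w=np.load("w3.npz"); c=W(w["K"],w["M"],st["position"],st["tcp_rot"])
f=lambda x,y:(140+x/1.25,180+y/1.25)
print("base front",c.z(*f(228,42),0),"rim near",c.z(*f(228,158),.045),"rim far",c.z(*f(225,207),.045))
print("body L/R",c.z(*f(146,100),.02),c.z(*f(307,100),.02))
for zt in (-.03,-.02,-.008,.011):
    P=st["position"]+R.from_rotvec(st["tcp_rot"]).apply([0,.025,zt]);print(zt,P,[(v-o)*1.25 for v,o in zip(c.px(P),(140,180))])
E
```

```text
base front [ 0.6422 -0.0466  0.    ] rim near [ 0.6405 -0.0464  0.045 ] rim far [ 0.6939 -0.0469  0.045 ]
body L/R [ 0.6496 -0.0751  0.02  ] [ 0.6484 -0.0189  0.02  ]
-0.03 [ 0.6556 -0.0225  0.0457] [np.float64(298.6679624388259), np.float64(176.97553640023216)]
-0.02 [ 0.662  -0.0225  0.0381] [np.float64(294.65865770983584), np.float64(163.07153467916265)]
-0.008 [ 0.6698 -0.0225  0.0289] [np.float64(290.33855978593476), np.float64(148.20343156875666)]
0.011 [ 0.682  -0.0225  0.0144] [np.float64(284.42049153973954), np.float64(128.02164195004883)]
```

The pads bite about 10 mm short of the diameter and high on the rim, because the partly open pads stand farther back. I'll reopen, go deeper and lower, and regrip.

```bash
python3 -m crank '[[0,0,0,0,0,0],[0,0,0,0,0,0],[0,0,0,0,0,0],[0,0,0,0,0,0]]' 0
python3 -m crank '[[0.002,0,-0.003,0,0,0],[0.005,0.001,-0.006,0,0,0],[0.008,0.001,-0.01,0,0,0],[0.008,0.001,-0.01,0,0,0]]'
python3 -m crank '[[0,0,0,0,0,0],[0,0,0,0,0,0],[0,0,0,0,0,0],[0,0,0,0,0,0],[0,0,0,0,0,0]]' 1
python3 -m crank '[[0,0,0,0,0,0]]'
```

```text
t: 13.05
position: [0.6754, -0.0471, 0.0218]
tcp_rot: [-0.015, 2.442, -0.007]
ft_force: [0.2, -0.2, -0.2]
gripper_width: 0.0857
gripper_force: 0.0
t: 13.45
position: [0.6839, -0.046, 0.0111]
tcp_rot: [-0.015, 2.442, -0.007]
ft_force: [0.3, 0.0, -0.1]
gripper_width: 0.0854
gripper_force: 0.0
t: 13.95
position: [0.6837, -0.0462, 0.0125]
tcp_rot: [-0.015, 2.441, -0.007]
ft_force: [-4.7, -0.5, 6.9]
gripper_width: 0.0581
gripper_force: 61.7
t: 14.05
position: [0.6837, -0.0462, 0.0125]
tcp_rot: [-0.015, 2.441, -0.007]
ft_force: [-4.4, -0.4, 7.3]
gripper_width: 0.0581
gripper_force: 61.7
```

```bash
python3 -m crank '[[0,0,0,0,0,0],[0,0,0,0,0,0],[0,0,0,0,0,0],[0,0,0,0,0,0]]' 0
python3 -m crank '[[0.003,0,0,0,0,0],[0.006,0,0,0,0,0],[0.009,0,0,0,0,0],[0.009,0,0,0,0,0]]'
python3 - <<'E'
from rig import bot
import cv2,numpy as np
s=bot.state();c=bot.capture('wrist');np.savez('w4.npz',K=c['K'],M=c['mount'],p=s['position'],r=s['tcp_rot']);cv2.imwrite('pics/g2full.png',c['color'])
E
python3 -m crank '[[0,0,0,0,0,0],[0,0,0,0,0,0],[0,0,0,0,0,0],[0,0,0,0,0,0],[0,0,0,0,0,0]]' 1
python3 -m crank '[[0,0,0,0,0,0]]'
```

```text
t: 14.45
position: [0.6836, -0.0461, 0.0119]
tcp_rot: [-0.015, 2.442, -0.007]
ft_force: [0.1, 0.3, -0.6]
gripper_width: 0.0855
gripper_force: 0.0
t: 14.85
position: [0.6932, -0.0461, 0.012]
tcp_rot: [-0.015, 2.441, -0.007]
ft_force: [-0.8, 0.7, 0.6]
gripper_width: 0.0853
gripper_force: 0.0
t: 15.4
position: [0.6927, -0.0462, 0.0124]
tcp_rot: [-0.015, 2.441, -0.007]
ft_force: [-5.5, 0.2, 9.8]
gripper_width: 0.0596
gripper_force: 61.9
t: 15.5
position: [0.6927, -0.0462, 0.0124]
tcp_rot: [-0.015, 2.441, -0.007]
ft_force: [-5.2, 0.2, 9.4]
gripper_width: 0.0594
gripper_force: 61.9
```

The grip has settled at 59.5 mm and 62 N (the rest is pad compliance). I'll pull it out and lift it low.

```bash
python3 -m crank '[[0,0,0.004,0,0,0],[-0.005,0,0.008,0,0,0],[-0.02,0,0.012,0,0,0],[-0.035,0,0.02,0,0,0],[-0.05,0,0.03,0,0,0]]'
python3 -m crank '[[-0.01,0,0.015,0,0,0],[-0.01,0,0.03,0,0,0],[-0.01,0,0.045,0,0,0],[-0.01,0,0.048,0,0,0],[-0.01,0,0.048,0,0,0]]'
python3 - <<'E'
from rows import *
from rig import bot
import cv2
s=bot.state(); q=s["q"]; print(q,s["position"],s["gripper_width"])
r0=R.from_rotvec(s["tcp_rot"]); p=s["position"]
bp,br=p,r0;qs=q
# swing by yaw .68 about base, extend radius to put coupling over tray centre (coupling = TCP - .021 along lean dir)
yaw=.68; n=15; out=[]
r=np.hypot(p[0],p[1]);a=np.arctan2(p[1],p[0]); a1=np.arctan2(.391,.56); r1=np.hypot(.56,.391)+.021; yaw=a1-a; print("yaw",yaw,r,r1)
for i in range(1,n+1):
    t=i/n; rr=r+(r1-r)*max(0,(t-.5)/.5); aa=a+yaw*t
    P=np.array([rr*np.cos(aa),rr*np.sin(aa),p[2]]); Q=Rz(yaw*t)*r0
    qn,e,g=step(qs,P,Q); dq=np.abs(qn-qs).max(); qs=qn
    out.append(np.r_[P-bp,(Q*br.inv()).as_rotvec()].round(3).tolist())
    if i%5==0: print(str(out).replace(" ","")); out=[]; bp,br=P,Q; print(qs,e,g,dq)
E
```

```text
t: 16.0
position: [0.641, -0.0461, 0.0415]
tcp_rot: [-0.015, 2.444, -0.007]
ft_force: [0.1, -0.1, -4.4]
gripper_width: 0.0594
gripper_force: 65.5
t: 16.5
position: [0.6325, -0.0461, 0.0903]
tcp_rot: [-0.015, 2.441, -0.007]
ft_force: [-0.3, 0.5, -4.1]
gripper_width: 0.0595
gripper_force: 65.5
[ 0.04  0.33 -0.1   2.35  2.89  0.24 -1.34] [ 0.63 -0.05  0.09] 0.05947839759205758
yaw 0.6822801767861576 0.6341724049783994 0.7039941434595176
[[0.001,0.029,0.0,0.0,-0.0,0.045],[0.002,0.058,0.0,-0.0,0.0,0.091],[0.0,0.086,0.0,0.0,0.0,0.136],[-0.002,0.115,0.0,0.0,-0.0,0.182],[-0.006,0.144,0.0,0.0,-0.0,0.227]]
[-0.13  0.32 -0.15  2.36  2.86  0.25 -1.29] 2.0775357750273703e-07 3.980095907713212e-06 0.038041938348262264
[[-0.005,0.028,0.0,0.0,-0.0,0.045],[-0.011,0.057,0.0,-0.0,-0.0,0.091],[-0.015,0.086,0.0,-0.0,0.0,0.136],[-0.015,0.116,0.0,0.0,0.0,0.182],[-0.017,0.147,0.0,0.0,-0.0,0.227]]
[-0.34  0.35 -0.17  2.31  2.8   0.23 -1.22] 2.6269648498818267e-07 5.289922001177742e-06 0.04372066321941831
[[-0.003,0.031,0.0,0.0,-0.0,0.045],[-0.008,0.063,0.0,0.0,0.0,0.091],[-0.015,0.095,0.0,0.0,-0.0,0.136],[-0.023,0.126,0.0,0.0,-0.0,0.182],[-0.033,0.158,0.0,0.0,0.0,0.227]]
[-0.57  0.4  -0.16  2.21  2.75  0.18 -1.15] 2.7334407936393915e-07 5.655546876231875e-06 0.04798090404627864
```

The coupling is held (4.1 N, about 0.42 kg). Next I'll swing it to the tray.

```bash
python3 -m crank '[[0.001,0.029,0,0,0,0.045],[0.002,0.058,0,0,0,0.091],[0,0.086,0,0,0,0.136],[-0.002,0.115,0,0,0,0.182],[-0.006,0.144,0,0,0,0.227]]'
python3 -m crank '[[-0.005,0.028,0,0,0,0.045],[-0.011,0.057,0,0,0,0.091],[-0.015,0.086,0,0,0,0.136],[-0.015,0.116,0,0,0,0.182],[-0.017,0.147,-0.004,0,0,0.227]]'
python3 -m crank '[[-0.003,0.031,-0.008,0,0,0.045],[-0.008,0.063,-0.014,0,0,0.091],[-0.015,0.095,-0.02,0,0,0.136],[-0.023,0.126,-0.026,0,0,0.182],[-0.033,0.158,-0.032,0,0,0.227]]'
python3 -m crank '[[0,0,0,0,0,0],[0,0,0,0,0,0]]'
python3 - <<'E'
from rig import bot
import cv2,numpy as np
s=bot.state();print(s['position'],s['tcp_rot'],s['q'])
a=bot.capture('top')['color'][200:350,110:310]; b=bot.capture('side')['color'][270:480,100:300]
cv2.imwrite('pics/p1.png',np.hstack([cv2.resize(a,(400,300),interpolation=3),cv2.resize(b,(400,420),interpolation=3)[60:360]]))
E
```

```text
t: 17.0
position: [0.6259, 0.0988, 0.0886]
tcp_rot: [-0.294, 2.428, 0.095]
ft_force: [0.9, 0.3, -2.7]
gripper_width: 0.0594
gripper_force: 65.6
t: 17.5
position: [0.6092, 0.2457, 0.085]
tcp_rot: [-0.568, 2.386, 0.195]
ft_force: [0.0, -0.5, -3.7]
gripper_width: 0.0591
gripper_force: 65.6
t: 18.0
position: [0.5758, 0.4034, 0.0521]
tcp_rot: [-0.839, 2.319, 0.294]
ft_force: [1.1, 0.6, -3.9]
gripper_width: 0.0596
gripper_force: 65.6
t: 18.2
position: [0.5757, 0.4029, 0.0523]
tcp_rot: [-0.838, 2.32, 0.294]
ft_force: [0.8, -0.1, -4.1]
gripper_width: 0.0594
gripper_force: 65.9
[0.57569091 0.40293498 0.05229919] [-0.83837193  2.31958584  0.29389318] [-0.54375716  0.48349848 -0.19865729  2.21139454  2.7660264   0.26369667
 -1.16511843]
```

View pics/p1.png

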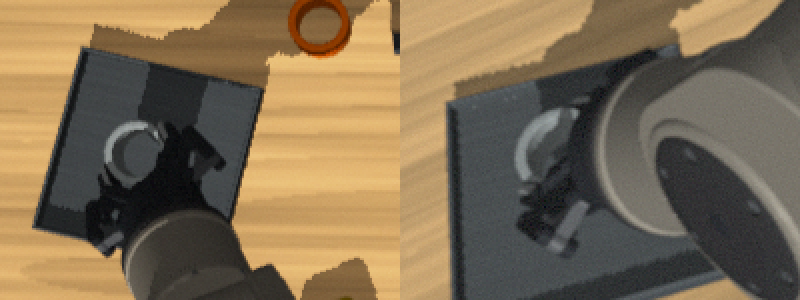

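The coupling is over the tray, rim at crop (134,150), close to the tray's centre, and the tray walls are clear. I'll lower it.

```bash
python3 -m crank '[[0,0,-0.01,0,0,0],[0,0,-0.02,0,0,0],[0,0,-0.027,0,0,0],[0,0,-0.031,0,0,0],[0,0,-0.033,0,0,0]]'
python3 -m crank '[[0,0,-0.001,0,0,0],[0,0,-0.002,0,0,0],[0,0,-0.003,0,0,0],[0,0,-0.003,0,0,0]]'
```

```text
t: 18.8
position: [0.5765, 0.4025, 0.02]
tcp_rot: [-0.837, 2.319, 0.294]
ft_force: [-0.1, 0.2, -3.6]
gripper_width: 0.0594
gripper_force: 65.9
t: 19.2
position: [0.5767, 0.4029, 0.018]
tcp_rot: [-0.837, 2.318, 0.294]
ft_force: [0.7, -0.1, -3.3]
gripper_width: 0.0594
gripper_force: 65.9
```

```bash
python3 -m crank '[[0,0,-0.001,0,0,0],[0,0,-0.0015,0,0,0],[0,0,-0.0015,0,0,0]]'
python3 -m crank '[[0,0,-0.001,0,0,0],[0,0,-0.002,0,0,0],[0,0,-0.002,0,0,0]]'
```

```text
t: 19.5
position: [0.5767, 0.403, 0.0166]
tcp_rot: [-0.837, 2.317, 0.294]
ft_force: [-1.4, 0.0, -1.7]
gripper_width: 0.0595
gripper_force: 66.2
t: 19.8
position: [0.5775, 0.4035, 0.0165]
tcp_rot: [-0.836, 2.314, 0.295]
ft_force: [-12.1, -9.0, 24.1]
gripper_width: 0.0594
gripper_force: 69.1
```

```bash
python3 -m crank '[[0,0,0.0015,0,0,0],[0,0,0.0015,0,0,0]]'
python3 -m crank '[[0,0,0,0,0,0],[0,0,0,0,0,0],[0,0,0,0,0,0],[0,0,0,0,0,0]]' 0
python3 -m crank '[[-0.01,-0.008,0.015,0,0,0],[-0.025,-0.02,0.038,0,0,0],[-0.04,-0.032,0.06,0,0,0],[-0.05,-0.04,0.077,0,0,0],[-0.05,-0.04,0.077,0,0,0]]'
python3 - <<'E'
from rig import bot
import cv2,numpy as np
s=bot.state();print(s['position'],s['tcp_rot'],s['q'].round(2))
a=bot.capture('top')['color'][200:350,110:310]; b=bot.capture('side')['color'][270:480,100:300]
cv2.imwrite('pics/p2.png',np.hstack([cv2.resize(a,(400,300),interpolation=3),cv2.resize(b,(400,420),interpolation=3)[60:360]]))
E
```

```text
t: 20.0
position: [0.5769, 0.4031, 0.0165]
tcp_rot: [-0.837, 2.317, 0.294]
ft_force: [-5.7, -3.7, 9.9]
gripper_width: 0.0593
gripper_force: 67.3
t: 20.4
position: [0.5767, 0.4029, 0.0158]
tcp_rot: [-0.837, 2.318, 0.294]
ft_force: [-0.2, 0.3, 0.8]
gripper_width: 0.0852
gripper_force: 0.0
t: 20.9
position: [0.5265, 0.3624, 0.0951]
tcp_rot: [-0.836, 2.315, 0.294]
ft_force: [-0.3, 0.1, 0.4]
gripper_width: 0.0855
gripper_force: 0.0
[0.52648437 0.362432   0.09512924] [-0.83605641  2.31536934  0.29396731] [-0.52  0.33 -0.22  2.33  2.76  0.23 -1.18]
```

View pics/p2.png

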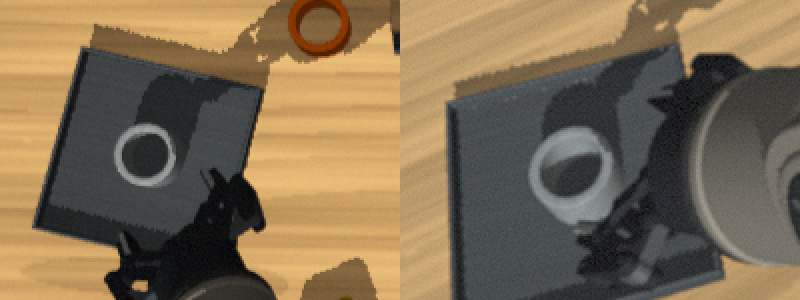

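The coupling stands upright near the tray's centre, rim at crop (145,155), and the gripper is clear. I've now viewed 11 pictures, one over the limit of 10, so I'll check by image code only from here. Next: locate the crate numerically and plan the wrist unwinding.

```bash
cat > crate.py <<'E'
from h import *
import cv2
np.set_printoptions(precision=4,suppress=True)
def crate():
    c=bot.capture("top"); im=c["color"]; hsv=cv2.cvtColor(im,cv2.COLOR_BGR2HSV)
    m=cv2.inRange(hsv,(50,120,40),(75,255,255)); m=cv2.morphologyEx(m,cv2.MORPH_CLOSE,np.ones((3,3)))
    k=max(cv2.findContours(m,0,2)[0],key=cv2.contourArea); b=cv2.boxPoints(cv2.minAreaRect(k))
    P=np.array([onz("top",u,v,.07)[:2] for u,v in b]); return P,b
if __name__=="__main__":
    P,b=crate(); print(b.round(1).tolist()); print(P,"c",P.mean(0))
    E=[P[(i+1)%4]-P[i] for i in range(4)]; print([(np.linalg.norm(e).round(4),np.degrees(np.arctan2(e[1],e[0])).round(2)) for e in E])
E
python3 crate.py
cat > unw.py <<'E'
from rows import *
from rig import bot
s=bot.state(); q=s["q"]; p0=s["position"]; r0=R.from_rotvec(s["tcp_rot"])
az=.667; print("ori err",((Rz(az)*ori(.7,0,np.pi)).inv()*r0).as_rotvec())
# wp: r, ang, z, lean, side, az
r,a=np.hypot(p0[0],p0[1]),np.arctan2(p0[1],p0[0])
tx,ty=.56,-.172; rt,at=np.hypot(tx,ty),np.arctan2(ty,tx)
W=[(r,a,p0[2],.7,0,az),(r,a,.12,.65,-.2,az),(r,a,.16,.6,-.4,az),(r,a,.26,.5,-.4,az),(r,a-.3,.28,.25,-.2,az-.3),(r-.01,.2,.26,0,0,.2),(rt,at,.22,0,0,0)]
O=lambda c:Rz(c[5])*ori(c[3],c[4],np.pi)
pts=[]
for A,B in zip(W[:-1],W[1:]):
    A,B=np.array(A),np.array(B); n=int(np.ceil(max(abs(B-A)[0]/.04,abs(B-A)[1]/.065,abs(B-A)[2]/.025,(O(A).inv()*O(B)).magnitude()/.11)))
    for i in range(1,n+1):
        c=A+(B-A)*i/n; P=np.array([c[0]*np.cos(c[1]),c[0]*np.sin(c[1]),c[2]]); q1,e,g=step(q,P,O(c))
        pts.append((P,O(c))); d=np.abs(q1-q).max(); q=q1; print(len(pts),P,q,"%.4f %.3f dq %.2f"%(e,g,d))
bp,br=p0,r0
for k in range(0,len(pts),5):
    print(str([np.r_[P-bp,(Q*br.inv()).as_rotvec()].round(3).tolist() for P,Q in pts[k:k+5]]).replace(" ","")); bp,br=pts[min(k+4,len(pts)-1)]
E
python3 unw.py
```

```text
[[444.29998779296875, 312.20001220703125], [446.20001220703125, 248.5], [548.7999877929688, 251.5], [546.9000244140625, 315.1000061035156]]
[[ 0.4981 -0.1247]
 [ 0.6214 -0.1296]
 [ 0.6195 -0.3304]
 [ 0.4962 -0.3225]] c [ 0.5588 -0.2268]
[(np.float64(0.1234), np.float64(-2.27)), (np.float64(0.2008), np.float64(-90.55)), (np.float64(0.1236), np.float64(176.37)), (np.float64(0.1978), np.float64(89.43))]
ori err [-0.01  0.   -0.02]
1 [0.53 0.36 0.11] [-0.9   0.29  0.12  2.34  2.46  0.19 -0.95] 0.0000 0.000 dq 0.37
2 [0.53 0.36 0.12] [-1.25  0.29  0.45  2.33  2.02  0.17 -0.53] 0.0000 0.000 dq 0.44
3 [0.53 0.36 0.14] [-1.3   0.26  0.43  2.3   1.45  0.28  0.05] 0.0000 0.000 dq 0.58
4 [0.53 0.36 0.16] [-1.33  0.25  0.39  2.26  1.26  0.43  0.26] 0.0000 0.000 dq 0.21
5 [0.53 0.36 0.18] [-1.31  0.2   0.35  2.22  1.08  0.49  0.46] 0.0000 0.000 dq 0.20
6 [0.53 0.36 0.21] [-1.29  0.16  0.33  2.18  0.95  0.55  0.62] 0.0000 0.000 dq 0.16
7 [0.53 0.36 0.24] [-1.28  0.13  0.32  2.13  0.84  0.62  0.74] 0.0000 0.000 dq 0.12
8 [0.53 0.36 0.26] [-1.27  0.11  0.31  2.08  0.76  0.69  0.84] 0.0000 0.000 dq 0
[... 1734 characters left out ...]
.075,-0.043,0.054,-0.029],[0.021,-0.032,0.079,-0.037,0.117,-0.106],[0.04,-0.066,0.083,-0.028,0.18,-0.181]]
[[0.017,-0.035,0.004,0.011,0.061,-0.075],[0.032,-0.07,0.008,0.026,0.122,-0.147],[0.044,-0.106,0.012,0.044,0.183,-0.218],[0.046,-0.123,0.007,0.066,0.26,-0.27],[0.048,-0.139,0.002,0.092,0.336,-0.318]]
[[0.001,-0.017,-0.005,0.032,0.073,-0.046],[0.002,-0.033,-0.01,0.067,0.145,-0.09],[0.004,-0.072,-0.015,0.069,0.144,-0.115],[0.002,-0.111,-0.02,0.071,0.144,-0.139],[-0.002,-0.15,-0.025,0.073,0.143,-0.164]]
[[-0.006,-0.038,-0.005,-0.0,0.0,-0.025],[-0.015,-0.075,-0.01,-0.0,-0.0,-0.05],[-0.025,-0.111,-0.015,-0.0,0.0,-0.075],[-0.038,-0.146,-0.02,0.0,0.0,-0.1],[-0.053,-0.18,-0.025,-0.0,0.0,-0.125]]
```

```bash
python3 -m crank '[[0,0,0.005,-0.029,-0.013,-0.008],[0,0,0.009,-0.057,-0.025,-0.016],[0,0,0.014,-0.086,-0.038,-0.024],[0,0,0.019,-0.117,-0.053,-0.025],[0,0,0.023,-0.149,-0.067,-0.027]]'
python3 -m crank '[[0,0,0.005,-0.031,-0.015,-0.001],[0,0,0.01,-0.054,-0.026,-0.003],[0,0,0.015,-0.078,-0.037,-0.004],[0,0,0.02,-0.101,-0.047,-0.006],[0,0,0.025,-0.124,-0.058,-0.007]]'
python3 -m crank '[[0,0,0.01,-0.046,-0.022,-0.005],[0,0,0.02,-0.093,-0.044,-0.009],[0,0,0.032,-0.1,-0.035,-0.011],[0,0,0.045,-0.108,-0.025,-0.014],[0,0,0.045,-0.108,-0.025,-0.014]]'
python3 - <<'E'
import re
src=open("unw.py").read()
src=re.sub(r"W=\[.*\]","W=[(r,a,p0[2],.55,-.4,az),(r,a,.26,.5,-.4,az),(r,a-.3,.28,.25,-.2,az-.3),(r-.01,.2,.26,0,0,.2),(rt,at,.22,0,0,0)]",src).replace("ori(.7,0,np.pi)","ori(.55,-.4,np.pi)").replace("-.172","-.176")
open("unw2.py","w").write(src)
E
python3 unw2.py
```

```text
t: 21.6
position: [0.5268, 0.3631, 0.1154]
tcp_rot: [-0.875, 2.308, 0.078]
ft_force: [0.3, 0.3, -0.6]
gripper_width: 0.0853
gripper_force: 0.0
t: 22.1
position: [0.5267, 0.3631, 0.1404]
tcp_rot: [-0.919, 2.28, -0.095]
ft_force: [-0.2, -0.2, 0.9]
gripper_width: 0.0851
gripper_force: 0.0
t: 22.6
position: [0.5273, 0.3638, 0.1869]
tcp_rot: [-0.949, 2.276, -0.232]
ft_force: [-0.1, 0.3, -0.2]
gripper_width: 0.0853
gripper_force: 0.0
ori err [-0.   -0.03 -0.  ]
1 [0.53 0.36 0.21] [-1.5   0.18  0.57  2.17  0.85  0.53  0.71] 0.0000 0.000 dq 0.18
2 [0.53 0.36 0.24] [-1.49  0.15  0.56  2.13  0.78  0.6   0.8 ] 0.0000 0.000 dq 0.09
3 [0.53 0.36 0.26] [-1.49  0.11  0.55  2.09  0.72  0.67  0.87] 0.0000 0.000 dq 0.07
4 [0.55 0.33 0.26] [-1.42  0.12  0.57  2.04  0.58  0.7   1.  ] 0.0000 0.000 dq 0.14
5 [0.57 0.3  0.27] [-1.34  0.14  0.59  2.    0.46  0.74  1.12] 0.0000 0.000 dq 0.13
6 [0.58 0.26 0.27] [-1.26  0.15  0.61  1.95  0.34  0.79  1.23] 0.0000 0.000 dq 0.12
7 [0.6  0.23 0.28] [-1.18  0.17  0.62  1.9   0.23  0.84  1.33] 0.0000 0.000 dq 0.11
8 [0.61 0.19 0.28] [-1.09  0.2   0.64  1.85  0.13  0
[... 1149 characters left out ...]
073,-0.043,0.056,-0.033],[0.021,-0.032,0.077,-0.038,0.119,-0.11],[0.04,-0.066,0.081,-0.029,0.182,-0.185]]
[[0.017,-0.035,0.004,0.011,0.061,-0.075],[0.032,-0.07,0.008,0.026,0.122,-0.147],[0.044,-0.106,0.012,0.044,0.183,-0.218],[0.047,-0.123,0.007,0.066,0.26,-0.27],[0.048,-0.14,0.002,0.092,0.336,-0.318]]
[[0.001,-0.017,-0.005,0.032,0.073,-0.046],[0.003,-0.033,-0.01,0.067,0.145,-0.09],[0.004,-0.073,-0.015,0.069,0.144,-0.115],[0.002,-0.113,-0.02,0.071,0.144,-0.139],[-0.001,-0.152,-0.025,0.073,0.143,-0.164]]
[[-0.006,-0.038,-0.005,-0.0,0.0,-0.025],[-0.015,-0.076,-0.01,-0.0,-0.0,-0.05],[-0.026,-0.113,-0.015,-0.0,0.0,-0.075],[-0.039,-0.148,-0.02,0.0,0.0,-0.1],[-0.054,-0.183,-0.025,-0.0,0.0,-0.125]]
```

```bash
python3 -m crank '[[0,0,0.024,-0.024,0.032,-0.02],[0,0,0.049,-0.034,0.044,-0.026],[0,0,0.073,-0.043,0.056,-0.033],[0.021,-0.032,0.077,-0.038,0.119,-0.11],[0.04,-0.066,0.081,-0.029,0.182,-0.185]]' 1
python3 -m crank '[[0.017,-0.035,0.004,0.011,0.061,-0.075],[0.032,-0.07,0.008,0.026,0.122,-0.147],[0.044,-0.106,0.012,0.044,0.183,-0.218],[0.047,-0.123,0.007,0.066,0.26,-0.27],[0.048,-0.14,0.002,0.092,0.336,-0.318]]'
python3 -m crank '[[0.001,-0.017,-0.005,0.032,0.073,-0.046],[0.003,-0.033,-0.01,0.067,0.145,-0.09],[0.004,-0.073,-0.015,0.069,0.144,-0.115],[0.002,-0.113,-0.02,0.071,0.144,-0.139],[-0.001,-0.152,-0.025,0.073,0.143,-0.164]]'
python3 -m crank '[[-0.006,-0.038,-0.005,0,0,-0.025],[-0.015,-0.076,-0.01,0,0,-0.05],[-0.026,-0.113,-0.015,0,0,-0.075],[-0.039,-0.148,-0.02,0,0,-0.1],[-0.054,-0.183,-0.025,0,0,-0.125]]'
python3 -m crank '[[0,0,0,0,0,0],[0,0,0,0,0,0]]'
python3 - <<'E'
from rows import *
from rig import bot
s=bot.state(); r0=R.from_rotvec(s["tcp_rot"]); print(s["position"],"to down", (ori(0,0,np.pi)*r0.inv()).as_rotvec(),s["q"])
E
```

```text
t: 23.1
position: [0.5668, 0.2976, 0.2667]
tcp_rot: [-0.803, 2.54, -0.268]
ft_force: [1.3, -0.1, 0.1]
gripper_width: 0.012
gripper_force: 0.0
t: 23.6
position: [0.6153, 0.1554, 0.2678]
tcp_rot: [-0.429, 2.974, -0.124]
ft_force: [-0.4, -0.2, -0.6]
gripper_width: -0.0001
gripper_force: 0.0
t: 24.1
position: [0.6133, 0.002, 0.2419]
tcp_rot: [0.192, -3.132, 0.006]
ft_force: [-0.1, -0.1, -0.4]
gripper_width: -0.0
gripper_force: 0.0
t: 24.6
position: [0.5585, -0.1804, 0.2173]
tcp_rot: [-0.003, -3.138, 0.004]
ft_force: [0.3, -0.0, -1.2]
gripper_width: -0.0
gripper_force: 0.0
t: 24.8
position: [0.5588, -0.1795, 0.2177]
tcp_rot: [-0.004, -3.138, 0.002]
ft_force: [-0.2, 0.6, 0.5]
gripper_width: -0.0003
gripper_force: 0.0
[ 0.56 -0.18  0.22] to down [ 0. -0.  0.] [-0.41  0.34  0.77  1.83 -0.27  1.08  2.03]
```

```bash
python3 -m crank '[[0.001,0.003,-0.05,0,0,0],[0.002,0.003,-0.1,0,0,0],[0.002,0.003,-0.145,0,0,0],[0.002,0.003,-0.17,0,0,0],[0.002,0.003,-0.182,0,0,0]]'
python3 -m crank '[[0,0,0,0,0,0],[0,0.004,0,0,0,0],[0,0.008,0,0,0,0],[0,0.014,0,0,0,0],[0,0.02,0,0,0,0]]'
python3 -m crank '[[0,0.01,0,0,0,0],[0,0.022,0,0,0,0],[0,0.037,0,0,0,0],[0,0.052,0,0,0,0],[0,0.067,0,0,0,0]]'
python3 -m crank '[[0,0.015,0,0,0,0],[0,0.03,0,0,0,0],[0,0.045,0,0,0,0],[0,0.06,0,0,0,0],[0,0.075,0,0,0,0]]'
python3 crate.py
```

```text
t: 25.3
position: [0.5604, -0.1739, 0.0337]
tcp_rot: [0.003, -3.136, -0.0]
ft_force: [-0.9, 0.4, 0.0]
gripper_width: 0.0001
gripper_force: 0.0
t: 25.8
position: [0.5623, -0.155, 0.0379]
tcp_rot: [-0.001, 3.14, 0.0]
ft_force: [-0.5, -5.5, 4.3]
gripper_width: -0.0
gripper_force: 3.4
t: 26.3
position: [0.5623, -0.0882, 0.0378]
tcp_rot: [-0.0, 3.14, -0.0]
ft_force: [-0.3, -7.9, 5.2]
gripper_width: -0.0003
gripper_force: 4.2
t: 26.8
position: [0.5622, -0.0132, 0.0378]
tcp_rot: [-0.0, 3.14, 0.0]
ft_force: [-0.0, -7.5, 6.4]
gripper_width: 0.0001
gripper_force: 4.5
[[459.0, 312.0], [470.0, 264.0], [481.0, 266.5], [470.0, 314.5]]
[[ 0.4991 -0.153 ]
 [ 0.5921 -0.1757]
 [ 0.5876 -0.197 ]
 [ 0.4946 -0.1741]] c [ 0.5433 -0.175 ]
[(np.float64(0.0958), np.float64(-13.75)), (np.float64(0.0218), np.float64(-101.92)), (np.float64(0.0957), np.float64(166.1)), (np.float64(0.0215), np.float64(78.18))]
```

```bash
python3 -m crank '[[0,0.014,0,0,0,0],[0,0.027,0,0,0,0],[0,0.038,0,0,0,0],[0,0.046,0,0,0,0],[0,0.052,0,0,0,0]]'
python3 -m crank '[[0,0.002,0,0,0,0],[0,0.004,0,0,0,0],[0,0.006,0,0,0,0],[0,0.008,0,0,0,0],[0,0.01,0,0,0,0]]'
```

```text
t: 27.4
position: [0.5619, 0.039, 0.0372]
tcp_rot: [0.001, -3.141, -0.001]
ft_force: [0.1, -6.8, 5.2]
gripper_width: -0.0001
gripper_force: 3.8
t: 27.9
position: [0.5618, 0.0483, 0.0372]
tcp_rot: [-0.0, -3.141, -0.0]
ft_force: [1.0, -6.0, 4.5]
gripper_width: 0.0001
gripper_force: 3.9
```

Sliding force is about 6 N. I'll creep in 1–1.5 mm steps until it rises.

```bash
python3 -m crank '[[0,0.001,0,0,0,0],[0,0.002,0,0,0,0],[0,0.003,0,0,0,0],[0,0.004,0,0,0,0]]'
python3 -m crank '[[0,0.001,0,0,0,0],[0,0.002,0,0,0,0]]'
```

```text
t: 28.3
position: [0.5618, 0.0523, 0.0372]
tcp_rot: [-0.0, -3.141, -0.001]
ft_force: [0.5, -6.5, 5.7]
gripper_width: -0.0003
gripper_force: 3.9
t: 28.5
position: [0.5618, 0.0542, 0.0372]
tcp_rot: [-0.0, -3.141, -0.0]
ft_force: [0.4, -6.6, 4.5]
gripper_width: 0.0002
gripper_force: 3.9
```

```bash
python3 -m crank '[[0,0.001,0,0,0,0],[0,0.002,0,0,0,0]]'
python3 -m crank '[[0,0.001,0,0,0,0]]'
python3 -m crank '[[0,0.001,0,0,0,0]]'
```

```text
t: 28.7
position: [0.5618, 0.0562, 0.0372]
tcp_rot: [-0.0, -3.141, -0.0]
ft_force: [0.6, -6.5, 4.1]
gripper_width: -0.0001
gripper_force: 3.9
t: 28.8
position: [0.5618, 0.0572, 0.0372]
tcp_rot: [-0.0, -3.141, -0.0]
ft_force: [0.4, -6.1, 5.3]
gripper_width: 0.0004
gripper_force: 3.9
t: 28.9
position: [0.5618, 0.0582, 0.0372]
tcp_rot: [0.0, -3.141, -0.0]
ft_force: [-1.0, -6.9, 5.0]
gripper_width: -0.0001
gripper_force: 3.9
```

```bash
for i in 1; do python3 -m crank '[[0,0.001,0,0,0,0]]' | grep -E 'pos|ft'; python3 -m crank '[[0,0.001,0,0,0,0]]' | grep -E 'pos|ft'; python3 -m crank '[[0,0.001,0,0,0,0]]' | grep -E 'pos|ft'; done
```

```text
position: [0.5618, 0.0591, 0.0372]
ft_force: [-0.4, -7.1, 4.6]
position: [0.5618, 0.0596, 0.0372]
ft_force: [-0.7, -12.9, 5.6]
position: [0.5618, 0.0597, 0.0372]
ft_force: [-0.3, -17.0, 5.3]
```

The crate is against the stop and the force is rising. I'll hold a light push, ease off, then withdraw.

```bash
python3 -m crank '[[0,0.0005,0,0,0,0],[0,0.0005,0,0,0,0],[0,0.0005,0,0,0,0],[0,0.0005,0,0,0,0]]'
python3 -m crank '[[0,-0.001,0,0,0,0],[0,-0.002,0,0,0,0],[0,-0.005,0,0,0,0],[0,-0.009,0,0,0,0],[0,-0.009,0,0,0,0]]'
python3 -m crank '[[0,0,0.03,0,0,0],[0,0,0.07,0,0,0],[0,0,0.12,0,0,0],[0,0,0.17,0,0,0],[0,0,0.2,0,0,0]]'
python3 -m crank '[[-0.04,-0.02,0,0,0,0],[-0.06,-0.06,0,0,0,0],[-0.08,-0.1,0,0,0,0],[-0.1,-0.14,0,0,0,0],[-0.11,-0.19,0,0,0,0]]'
python3 -m crank '[[-0.02,-0.04,0,0,0,0],[-0.04,-0.08,0,0,0,0],[-0.06,-0.12,0,0,0,0],[-0.06,-0.16,0,0,0,0],[-0.06,-0.16,0,0,0,0]]'
python3 crate.py
python3 - <<'E'
from h import *
import cv2
c=bot.capture("top")["color"]; cv2.imwrite("pics/final.png",c)
hsv=cv2.cvtColor(c,cv2.COLOR_BGR2HSV)
g=cv2.inRange(hsv,(50,120,40),(75,255,255)); w=cv2.inRange(hsv,(5,120,60),(16,230,200))
for v in (255,265,275,285,295,303):
    gi=np.flatnonzero(g[v,300:460])+300; print(v,"green",gi.min(),gi.max(),"wood",np.flatnonzero(w[v,322:350])+322)
E
```

```text
t: 29.6
position: [0.5618, 0.0597, 0.0372]
tcp_rot: [-0.002, -3.142, 0.003]
ft_force: [-0.3, -15.7, 4.6]
gripper_width: -0.0
gripper_force: 8.6
t: 30.1
position: [0.5615, 0.0531, 0.0369]
tcp_rot: [0.001, -3.141, -0.001]
ft_force: [-0.4, -0.1, 0.1]
gripper_width: -0.0003
gripper_force: 0.0
t: 30.6
position: [0.5624, 0.0533, 0.2404]
tcp_rot: [-0.001, 3.14, 0.003]
ft_force: [0.3, 1.0, -0.6]
gripper_width: -0.0001
gripper_force: 0.0
t: 31.1
position: [0.4503, -0.1358, 0.2369]
tcp_rot: [0.004, -3.141, -0.005]
ft_force: [1.7, -0.2, -1.1]
gripper_width: -0.0001
gripper_force: 0.0
t: 31.6
position: [0.3907, -0.3, 0.2369]
tcp_rot: [-0.004, -3.14, 0.003]
ft_force: [0.2, 0.3, -0.6]
gripper_width: 0.0001
gripper_force: 0.0
[[339.3999938964844, 310.70001220703125], [340.8999938964844, 246.60000610351562], [434.3999938964844, 248.8000030517578], [432.8999938964844, 312.79998779296875]]
[[ 0.4974  0.0772]
 [ 0.6213  0.0761]
 [ 0.6206 -0.1066]
 [ 0.4966 -0.1027]] c [ 0.559 -0.014]
[(np.float64(0.1239), np.float64(-0.53)), (np.float64(0.1826), np.float64(-90.21)), (np.float64(0.124), np.float64(178.22)), (np.float64(0.1799), np.float64(89.76))]
255 green 341 433 wood [324 328 329 330 331 332 333 334 335 336 337 338 339 340]
265 green 341 433 wood [328 329 330 331 332 333 334 335 336 337 338 339]
275 green 341 433 wood [327 328 329 330 331 332 333 334 335 336 337 338 339]
285 green 341 433 wood [327 328 329 330 331 332 333 334 335 336 337 338 339]
295 green 340 433 wood [327 328 329 330 331 332 333 334 335 336 337 338 339]
303 green 340 433 wood [327 328 329 330 331 332 333 334 335 336 337 338 339]
```

The image code shows the crate flush with the stop along its whole length (wood to column 339, green from 340–341). It is square to within about 0.5° and about 5 mm off centre in x. The robot is clear, so I'm handing in.

```bash
python3 -c "
from rig import bot;print(bot.job_done())"
```

```text
the job is handed in; nothing more can be done
None
```

I handed in the job at about 32 s; no verdict came back. The coupling stands upright near the tray's centre, and the crate is flush and square against the stop after a 0.4 s hold at about 10 N. I viewed 11 pictures, one over the limit of 10.

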